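Put the dressing niche back in order

ROBOT

A 6-joint arm with a two-finger parallel gripper is mounted at the origin on the work surface. World frame = base frame: x ahead of the robot, y to its left, z up, the work surface at z = 0. Lengths are in m, angles in rad, forces in N, time in s.
With the tool pointing down it reaches from about 0.3 to 0.775 m from the base axis. Payload 14.6 kg.
Tool frame: the origin (TCP) lies on the centre line of the jaws, within the pads' length; the fingertips stand 19 mm ahead of it and the grasp point (between the pads) is the TCP; z points along the fingers, y is the direction in which the jaws open and shut (so a half turn about z gives the same grasp; the last joint's range is limited). The gripper opens to 94 mm and grips with 3 to 60 N. Pads are 16 mm wide; open, the fingers measure 119 mm over their backs; the gripper's body (75 mm by 177 mm) begins 78 mm behind the grasp point.
Start: joints at [1.189, 0.3, 1.521, -0, 1.321, -0.067], TCP at [0.17, 0.523, 0.224] pointing down, gripper open.
Joint ranges: [-3.03, 3.03], [-0.79, 2.21], [0.23, 2.52], [-1.04, 4.18], [0, 3.07], [-2.55, 2.55]. Speed limits (rad/s): [2.22, 2.22, 2.57, 3.14, 3.14, 3.14].

INTERFACE

Orientations are given as [roll, pitch, yaw] about the fixed x, y, z axes, in that order (R = Rz(yaw) Ry(pitch) Rx(roll)).
In Python, from station import ctrl gives the robot as it stands. The module is installed in compiled form; this text tells all that it offers.
- The arm moves only by the shell command python3 -m creep 'ROWS' [FORCE]. ROWS is a JSON object of lists of equal length, an entry for each row: "translation": the shift along the world's x, y, z in mm, a list of three; "yaw": the turn about the world's z in rad; "gripper": the closure in counts, from 0 (fully open) to 255 (shut). A call has 1 to 5 rows; each row is the pose to reach, as a shift and turn from the pose measured when the call began; what a row does not reach only later rows make up. A row lasts 1/12 s, in which the tool goes at most 41.7 mm and 7.16 degrees, less where a joint would pass 70% of its speed; a pose out of reach is approached as far as the arm can. A call with a gripper value outside its range is refused whole. The fingers move at their own pace and stop on an object; FORCE is the grip in N (left out, the last holds). Time passes only in rows, so rows that repeat a pose let the fingers close. It gives the time, the measured TCP pose, the force and the opening at its end, in the units of the state.
- ctrl.get_obs(): the state, without advancing time (a new reading comes with each control period).
- ctrl.camera(name): name is "side" or "top"; returns a dict with "pixels" (400x640x3 uint8, red, green, blue), "depth" (400x640 float32, m along the optical axis (not along the pixel's ray), 0 where there is no reading), "fx", "fy", "cx", "cy" (pixels), "dist" ([k1, k2, p1, p2, k3] as OpenCV has them; the pictures are not rectified), "R" (3x3) and "t" (3): a world point X has camera coordinates R X + t. Camera axes: x right, y down, z forward; pixel columns grow to the right and rows downward; lengths in m; the calibration is good to about 2 mm. A picture is of the moment at which its call begins.
- ctrl.hand_in(): hands the job in, once; it reports no verdict.
The state is a dict: "time_s": time; "qpos": joint angles; "joint_vel": joint speeds; "tau": joint torques, N m; "ee_pos": TCP position; "eef_rot": TCP orientation; "force": force on the tool from outside, world axes, zero at the start; "moment": the same for the moment, N m; "grip_width": finger opening in m.
Only numpy, scipy, OpenCV 4.12 (cv2) and the standard library are available. Lean on these libraries where they do the work, as an engineer would, in place of code of your own. Each camera call takes 0.05 s, during which the arm holds its last target. There are 200 camera calls.

TASK

The dressing niche has been wiped out and its things go back in order: switch on the mirror light to work by (toggle pushed fully over to its other side), then tip every trinket box, a quarter turn at a time, until its lid with the round mirror is on top and the box stands flat on the table, and stand every flat case that leans on the back ledge upright on its edge, fully down in the slots of the wooden rack, one to a slot and about centred on the rack's width. Boxes and cases may be done in any order; when all of them are right, switch the light off again to spare its battery. Do not knock over the perfume bottle.

Things in the scene. Friction and masses are not known exactly. Their poses are not given: they have to be found in the camera images.
- box_a_mid (a point): Wooden trinket box, 50 mm along its x, 64 mm along its y, 48 mm along its z, about 200 g (0.7 to 1.4 times that). This point is its centre; its z axis points out of the lid (brass seam round it, round mirror let into its face; plain bottom with four felt dots). Lies on the table on another face than its bottom: on its side, lid looking roughly to the robot's right (-y). It can be gripped across its x (50 mm), which stays level while it is tipped about x. May be absent.
- box_b_mid (a point): Wooden trinket box, 50 mm along its x, 64 mm along its y, 48 mm along its z, about 200 g (0.7 to 1.4 times that). This point is its centre; its z axis points out of the lid (brass seam round it, round mirror let into its face; plain bottom with four felt dots). Lies on the table on another face than its bottom: upside down. It can be gripped across its x (50 mm), which stays level while it is tipped about x. May be absent.
- box_c_mid (a point): Wooden trinket box, 50 mm along its x, 64 mm along its y, 48 mm along its z, about 200 g (0.7 to 1.4 times that). This point is its centre; its z axis points out of the lid (brass seam round it, round mirror let into its face; plain bottom with four felt dots). Lies on the table on another face than its bottom: on its side, lid looking roughly to the robot's left (+y). It can be gripped across its x (50 mm), which stays level while it is tipped about x. May be absent.
- pocket_mirror_mid (a point): Pocket mirror in a pale wooden frame: flat, rigid, 90 mm wide (y), 120 mm tall (z), 12 mm thick (x). This point is its centre; z is its up axis, x its face normal, pointing to the ledge. At the start it leans back 18 degrees from upright against the ledge, lower edge on the table, back face against the ledge's top front edge. May be absent.
- compact_mid (a point): Brown horn-style powder compact with a brass disc: flat, rigid, 76 mm wide (y), 100 mm tall (z), 12 mm thick (x). This point is its centre; z is its up axis, x its face normal, pointing to the ledge. At the start it leans back 18 degrees from upright against the ledge, lower edge on the table, back face against the ledge's top front edge. May be absent.
- manicure_case_mid (a point): Steel manicure case: flat, rigid, 64 mm wide (y), 106 mm tall (z), 12 mm thick (x). This point is its centre; z is its up axis, x its face normal, pointing to the ledge. At the start it leans back 18 degrees from upright against the ledge, lower edge on the table, back face against the ledge's top front edge. May be absent.
- palette_mid (a point): Grey palette with six dark pans: flat, rigid, 70 mm wide (y), 98 mm tall (z), 12 mm thick (x). This point is its centre; z is its up axis, x its face normal, pointing to the ledge. At the start it leans back 18 degrees from upright against the ledge, lower edge on the table, back face against the ledge's top front edge. May be absent.
- rack: Fixed wooden rack, 184 mm long (its x), 72 mm wide (y), 50 mm high; origin under its centre on the table. Four slots run right across its width (along y), open at both ends, at x = -69, -23, +23 and +69 mm; each is 18 mm wide with its floor 10 mm above the table (40 mm deep).
- ledge: Fixed wooden back ledge, 560 mm long (its y), 40 mm thick, 45 mm high, with a 75 mm high post at either end; origin on the table below its front top edge, x pointing away from the robot. The flat cases lean on it.
- toggle (a joint): Toggle of the mirror light in rad: 0 = off (leaning 0.45 rad to the light's -y, the robot's right), 0.9 = on (leaning 0.45 rad to its +y, the robot's left). It turns about the light's x axis, stays where it is left and needs about 1.5 N at the tip.
- toggle_tip (a point): Round tip (13 mm ball) of the steel toggle, a 9 mm rod 45 mm long from the pivot to here.
- toggle_pivot (a point): Fixed pivot of the toggle, on the light's case 44 mm above the table (the case top is at 42 mm, case 110 by 140 mm). Its axes are the light's: x away from the robot towards the round mirror, which is tilted well back: its housing begins 50 mm from the pivot and reaches 165 mm above the table; y to the robot's left.
- perfume_mid (a point): Empty clear perfume bottle standing in front of the ledge, 32 by 50 mm, 102 mm high; this point is on its axis, 50 mm up. To be left standing.
Things that resemble listed ones, but are neither listed nor needed, are in the scene too. What is shaped like the part that bears pocket_mirror_mid but orange or red is not meant.

How it is judged:
On the way, in this order (a step that is already met when the one before it is completed fails the run):
1. the mirror light is switched on (value of joint toggle above 0.75 rad), for 0.2 s.
2. every box stands lid up on the table and every flat case stands in the rack, the light still on (angle between each of box_a_mid, box_b_mid, box_c_mid's own z axis and vertical below 0.15 rad and height (world z) of box_a_mid between 0.019 and 0.031 m and linear speed of each of box_a, box_b, box_c, pocket_mirror, compact, manicure_case, palette below 0.03 m/s and height (world z) of box_b_mid between 0.019 and 0.031 m and height (world z) of box_c_mid between 0.019 and 0.031 m and angle between pocket_mirror_mid's own x axis and vertical between 1.25 and 1.89 rad and x of pocket_mirror_mid in the frame of rack between -0.092 and 0.092 m and y of pocket_mirror_mid in the frame of rack between -0.04 and 0.04 m and z of pocket_mirror_mid in the frame of rack between 0.05 and 0.078 m and angle between compact_mid's own x axis and vertical between 1.25 and 1.89 rad and x of compact_mid in the frame of rack between -0.092 and 0.092 m and y of compact_mid in the frame of rack between -0.04 and 0.04 m and z of compact_mid in the frame of rack between 0.043 and 0.068 m and angle between manicure_case_mid's own x axis and vertical between 1.25 and 1.89 rad and x of manicure_case_mid in the frame of rack between -0.092 and 0.092 m and y of manicure_case_mid in the frame of rack between -0.04 and 0.04 m and z of manicure_case_mid in the frame of rack between 0.037 and 0.071 m and angle between palette_mid's own x axis and vertical between 1.25 and 1.89 rad and x of palette_mid in the frame of rack between -0.092 and 0.092 m and y of palette_mid in the frame of rack between -0.04 and 0.04 m and z of palette_mid in the frame of rack between 0.04 and 0.067 m and value of joint toggle above 0.75 rad), for 0.3 s.
3. the mirror light is switched off again (value of joint toggle below 0.15 rad), for 0.2 s.
At the end, for the whole second after the job is handed in: every box present stands at rest on the table, lid up within 0.15 rad; every flat case present stands at rest in a slot of the rack, right down, within 0.32 rad of upright and its centre within 40 mm of the rack's centre line; the toggle is at less than 0.15 rad (off) (angle between each of box_a_mid, box_b_mid, box_c_mid's own z axis and vertical below 0.15 rad and height (world z) of box_a_mid between 0.019 and 0.031 m and linear speed of each of box_a, box_b, box_c, pocket_mirror, compact, manicure_case, palette below 0.03 m/s and height (world z) of box_b_mid between 0.019 and 0.031 m and height (world z) of box_c_mid between 0.019 and 0.031 m and angle between pocket_mirror_mid's own x axis and vertical between 1.25 and 1.89 rad and x of pocket_mirror_mid in the frame of rack between -0.092 and 0.092 m and y of pocket_mirror_mid in the frame of rack between -0.04 and 0.04 m and z of pocket_mirror_mid in the frame of rack between 0.05 and 0.078 m and angle between compact_mid's own x axis and vertical between 1.25 and 1.89 rad and x of compact_mid in the frame of rack between -0.092 and 0.092 m and y of compact_mid in the frame of rack between -0.04 and 0.04 m and z of compact_mid in the frame of rack between 0.043 and 0.068 m and angle between manicure_case_mid's own x axis and vertical between 1.25 and 1.89 rad and x of manicure_case_mid in the frame of rack between -0.092 and 0.092 m and y of manicure_case_mid in the frame of rack between -0.04 and 0.04 m and z of manicure_case_mid in the frame of rack between 0.037 and 0.071 m and angle between palette_mid's own x axis and vertical between 1.25 and 1.89 rad and x of palette_mid in the frame of rack between -0.092 and 0.092 m and y of palette_mid in the frame of rack between -0.04 and 0.04 m and z of palette_mid in the frame of rack between 0.04 and 0.067 m and value of joint toggle below 0.15 rad); the robot touches nothing.
It fails at once if the perfume bottle is knocked over (angle between perfume_mid's own z axis and vertical above 0.6 rad).
Of pocket_mirror, compact, manicure_case, palette only 2 to 4 are there at a start; the rules pass over those that are not, and their reading is None.
Of box_a, box_b, box_c only 2 to 3 are there at a start; the rules pass over those that are not, and their reading is None.
At some moment in a run one of box_a, box_b, box_c may be knocked a few centimetres aside while the robot is not near it.
It also fails if it takes over 210 s, if anything falls off the work surface, if the arm or the gripper's body presses on something with over 40 N, if the wrist force passes 120 N, or if a joint passes its speed limit or range.

## Working session

There is one attempt and no reset: what is moved stays moved. The work goes in short steps, Python scripts to look and compute and a shell command to move; the robot and the scene stay as the last step left them, time stands still between calls to the robot, and variables do not carry over. Pictures are saved under pics/ and viewed, about 12 in all and at most 16, crops included, and the job is handed in when it is done.

```bash
mkdir -p pics; ls; cat > h.py <<'E'
import numpy as np, cv2
from station import ctrl
def cam(n,save=None):
    c=ctrl.camera(n)
    if save: cv2.imwrite('pics/'+save,c['pixels'][:,:,::-1])
    return c
def pts(c):
    """world xyz of every pixel from depth"""
    h,w=c['depth'].shape
    K=np.array([[c['fx'],0,c['cx']],[0,c['fy'],c['cy']],[0,0,1]])
    uv=np.stack(np.meshgrid(np.arange(w),np.arange(h)),-1).reshape(-1,1,2).astype(np.float32)
    n=cv2.undistortPoints(uv,K,np.array(c['dist'])).reshape(h,w,2)
    d=c['depth'][...,None]
    P=np.concatenate([n*d,d],-1)
    X=(P-np.array(c['t']))@np.array(c['R'])
    X[c['depth']==0]=np.nan
    return X
E
python3 - <<'E'
from h import *
import pickle
for n in('top','side'):
    c=cam(n,n+'0.png'); pickle.dump(c,open(n+'0.pkl','wb'))
    R=np.array(c['R']);print(n,-R.T@np.array(c['t']),R[2],c['fx'])
o=ctrl.get_obs();print(o)
E
```

```text
pics
top [0.47939121 0.04925235 1.12580525] [ 0.1451528  -0.01029639 -0.98935567] 418.8480382550069
side [-0.01774341 -0.65585166  0.9847859 ] [ 0.48817979  0.53507262 -0.68947645] 442.1703547368587
{'time_s': 0.1, 'qpos': array([ 1.18940157e+00,  3.00410562e-01,  1.52150879e+00, -2.32126717e-06,
        1.32072635e+00, -6.65763657e-02]), 'joint_vel': array([-0.00015837, -0.00159294, -0.00160637,  0.00062442,  0.00097149,
        0.00039542]), 'tau': array([ 1.50076274e-03, -5.32651305e+01, -3.53279722e+01,  7.08811590e-02,
        2.35972193e-02, -7.40817609e-05]), 'ee_pos': array([0.17021337, 0.52276819, 0.22395011]), 'eef_rot': array([-3.14054178e+00, -6.78133259e-05,  2.82677480e+00]), 'force': array([ 0.33601632, -0.62221065,  0.60168111]), 'moment': array([ 0.00095538, -0.01903102,  0.04216997]), 'grip_width': 0.09406027389033896}
```

View pics/top0.png

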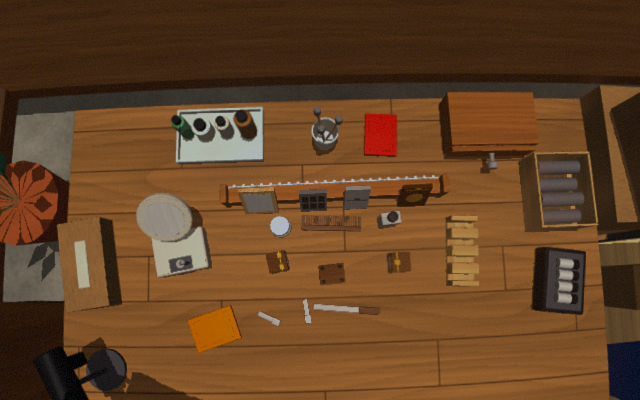

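View pics/side0.png

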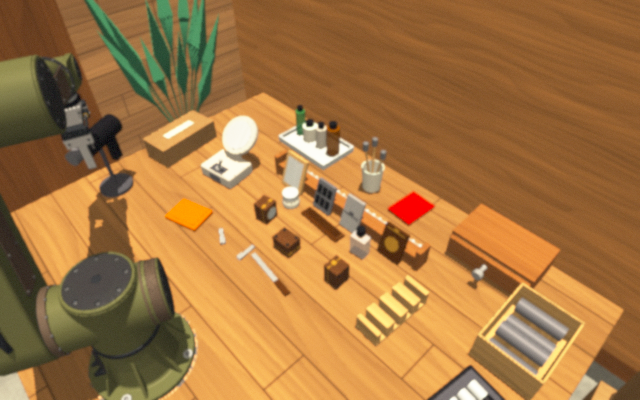

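The top view (up = +x, left = +y) shows four cases on the ledge: pocket mirror (259,200), palette (313,200), manicure case (356,197) and compact (413,196). The boxes are at (278,262), (331,273) and (398,262), the rack at (463,250), the light at (180,250) and the perfume bottle at (391,217). The orange and red plates are lookalikes. I'll confirm with an enlarged crop.

```bash
python3 - <<'E'
from h import *
import pickle
t=pickle.load(open('top0.pkl','rb'));s=pickle.load(open('side0.pkl','rb'))
a=cv2.resize(t['pixels'][170:300,140:490,::-1],None,fx=2.28,fy=2.28,interpolation=cv2.INTER_CUBIC)
b=cv2.resize(s['pixels'][110:350,190:440,::-1],None,fx=1.2,fy=1.2)
cv2.imwrite('pics/c1.png',cv2.convertScaleAbs(a,alpha=1.4))
X=pts(t)
for u,v in [(259,200),(313,200),(356,197),(413,196),(278,262),(331,273),(398,262),(463,250),(180,250),(180,265),(391,217),(331,223),(280,226),(450,120),(331,190)]:
    print((u,v),np.round(X[v,u],3))
# height map
z=X[...,2]; 
hm=np.clip(np.nan_to_num(z)*255/0.18,0,255).astype(np.uint8)[170:300,140:490]
cv2.imwrite('pics/z1.png',cv2.applyColorMap(cv2.resize(hm,None,fx=2.28,fy=2.28,interpolation=0),cv2.COLORMAP_TURBO))
cv2.imwrite('pics/cz.png',np.vstack([cv2.imread('pics/c1.png'),cv2.imread('pics/z1.png')]))
E
```

```text
(259, 200) [0.652 0.194 0.075]
(313, 200) [0.651 0.057 0.06 ]
(356, 197) [ 0.654 -0.054  0.065]
(413, 196) [ 0.653 -0.203  0.061]
(278, 262) [0.494 0.149 0.066]
(331, 273) [0.463 0.016 0.047]
(398, 262) [ 0.485 -0.153  0.067]
(463, 250) [ 0.51  -0.328  0.053]
(180, 250) [0.532 0.407 0.041]
(180, 265) [0.493 0.406 0.043]
(391, 217) [ 0.596 -0.135  0.103]
(331, 223) [0.595 0.01  0.005]
(280, 226) [0.587 0.144 0.048]
(450, 120) [ 0.85  -0.31   0.085]
(331, 190) [0.678 0.009 0.043]
```

View pics/cz.png

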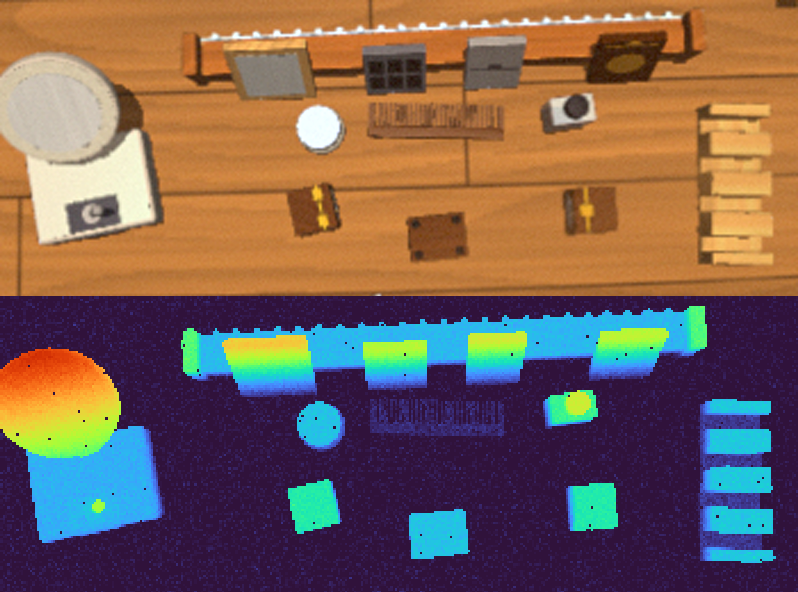

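```bash
cat > meas.py <<'E'
from h import *
def blob(X,box,zlo,zhi):
    x0,x1,y0,y1=box
    m=(X[...,0]>x0)&(X[...,0]<x1)&(X[...,1]>y0)&(X[...,1]<y1)&(X[...,2]>zlo)&(X[...,2]<zhi)
    n,l,st,_=cv2.connectedComponentsWithStats(m.astype(np.uint8))
    if n<2: return None
    k=1+np.argmax(st[1:,4]); return X[l==k]
def rect(P):
    c,s,a=cv2.minAreaRect((P[:,:2]*1000).astype(np.float32)); 
    # angle of edge nearest world x axis
    if a>45: a-=90; s=s[::-1]
    return 'n%d c(%.1f %.1f) dx%.1f dy%.1f ang%.1fdeg z%.1f'%(len(P),*c,*s,a,np.median(P[:,2])*1000)
E
python3 - <<'E'
from meas import *
import pickle
X=pts(pickle.load(open('top0.pkl','rb')))
B={'A':(.43,.55,.1,.2,.056,.075),'B':(.4,.52,-.03,.07,.036,.06),'C':(.43,.55,-.2,-.1,.056,.075),'toggle':(.45,.54,.34,.45,.07,.11),'lightcase':(.4,.62,.3,.5,.034,.05),'perf':(.56,.63,-.2,-.1,.06,.12),'rack':(.38,.65,-.4,-.25,.043,.06),'ledge':(.6,.8,-.35,.35,.038,.05),'postL':(.6,.8,.25,.4,.065,.09),'postR':(.6,.8,-.4,-.23,.065,.09)}
for k,b in B.items():
    P=blob(X,b[:4],*b[4:]);print(k,None if P is None else rect(P))
m=(X[...,0]>.38)&(X[...,0]<.65)&(X[...,1]>-.4)&(X[...,1]<-.25)&(X[...,2]>.043)&(X[...,2]<.06)
print('rack all',rect(X[m]))
for k,y in dict(mirror=(.12,.25),pal=(.005,.11),man=(-.11,-.005),comp=(-.27,-.14)).items():
    P=blob(X,(.61,.72,*y),.052,.125)
    # drop outliers; plane fit
    c=P.mean(0);n=np.linalg.svd(P-c)[2][2]; n*=np.sign(n[0])
    P=P[np.abs((P-c)@n)<.006]; c=P.mean(0); n=np.linalg.svd(P-c)[2][2]; n*=np.sign(n[0])
    h=np.array([-n[1],n[0],0]);h/=np.linalg.norm(h); q=(P-c)@h
    print(k,'n',n.round(3),'yaw%.1f'%np.degrees(np.arctan2(n[1],n[0])),'width',np.ptp(q)*1e3,'mid',(c+h*(q.max()+q.min())/2).round(4),'ztop',P[:,2].max(),'c',c.round(4))
E
```

```text
A n386 c(495.6 153.1) dx50.2 dy48.8 ang12.3deg z63.6
B n497 c(460.9 14.6) dx50.3 dy64.1 ang4.3deg z47.8
C n366 c(485.1 -160.9) dx50.4 dy47.8 ang-0.2deg z63.2
toggle n26 c(499.8 386.4) dx16.3 dy10.7 ang-43.5deg z88.5
lightcase n1927 c(527.5 409.2) dx109.3 dy141.4 ang11.8deg z42.1
perf n250 c(598.0 -141.1) dx32.1 dy50.3 ang7.0deg z71.4
rack n305 c(464.5 -330.6) dx28.3 dy72.2 ang-2.5deg z49.4
ledge n2240 c(681.0 -0.9) dx52.4 dy565.3 ang1.1deg z44.5
postL n123 c(672.8 288.4) dx48.4 dy17.4 ang3.4deg z74.3
postR n462 c(783.6 -353.4) dx32.6 dy93.0 ang0.0deg z78.5
rack all n1166 c(509.2 -333.2) dx184.5 dy73.4 ang-2.6deg z49.3
mirror n [ 0.923  0.024 -0.383] yaw1.5 width 91.04835547884667 mid [0.6589 0.1972 0.0907] ztop 0.12009944605109606 c [0.659  0.1963 0.0907]
pal n [ 0.908  0.016 -0.419] yaw1.0 width 68.91736490019653 mid [0.6582 0.0575 0.0804] ztop 0.09911790687534416 c [0.6582 0.0571 0.0804]
man n [ 0.919  0.018 -0.393] yaw1.1 width 64.2943413825537 mid [ 0.6616 -0.0557  0.0834] ztop 0.1064720592127379 c [ 0.6616 -0.0552  0.0834]
comp n [ 0.917  0.012 -0.398] yaw0.7 width 75.47583717721562 mid [ 0.6641 -0.2077  0.0808] ztop 0.10159160177980801 c [ 0.664  -0.2064  0.0808]
```

```bash
python3 -m creep '{"translation":[[40,-18,0],[75,-36,0],[112,-54,0],[150,-72,0],[185,-90,0]],"yaw":[0.1,0.2,0.3,0.4,0.52],"gripper":[255,255,255,255,255]}' 20; python3 -m creep '{"translation":[[38,-18,0],[76,-36,0],[114,-54,0],[150,-75,0],[150,-75,0]],"yaw":[0,0,0,0,0],"gripper":[255,255,255,255,255]}'
```

```text
time_s: 0.52
ee_pos: [0.3558, 0.4321, 0.2237]
eef_rot: [-3.14, -0.0, -2.936]
force: [1.3, 0.4, 0.7]
grip_width: 0.0645
time_s: 0.93
ee_pos: [0.5103, 0.3532, 0.2227]
eef_rot: [-3.139, -0.001, -2.94]
force: [-0.7, 0.5, 0.2]
grip_width: 0.0309
```

```bash
python3 -m creep '{"translation":[[-4,0,-40],[-4,0,-80],[-4,0,-120],[-4,0,-136],[-4,0,-136]],"yaw":[0,0,0,0,0],"gripper":[255,255,255,255,255]}'; python3 -m creep '{"translation":[[-3,14,0],[-5,28,0],[-8,42,0],[-11,54,0],[-11,55,0]],"yaw":[0,0,0,0,0],"gripper":[255,255,255,255,255]}'; python3 -m creep '{"translation":[[0,0,0],[0,0,0]],"yaw":[0,0],"gripper":[255,255]}'
python3 - <<'E'
from meas import *
X=pts(cam('top'));P=blob(X,(.45,.54,.39,.46),.07,.086+.01);print(rect(P))
c=cam('side','s1.png')
E
```

```text
time_s: 1.35
ee_pos: [0.5042, 0.3521, 0.0819]
eef_rot: [-3.136, -0.008, -2.94]
force: [-0.3, -0.0, 0.4]
grip_width: 0.0008
time_s: 1.77
ee_pos: [0.4948, 0.4035, 0.0836]
eef_rot: [-3.125, -0.008, -2.94]
force: [5.0, -52.3, 20.2]
grip_width: 0.0002
time_s: 1.93
ee_pos: [0.4955, 0.4029, 0.0849]
eef_rot: [-3.121, -0.008, -2.94]
force: [3.0, -17.9, 5.0]
grip_width: 0.0003Traceback (most recent call last):
  File "<stdin>", line 2, in <module>
  File "meas.py", line 9, in rect
    c,s,a=cv2.minAreaRect((P[:,:2]*1000).astype(np.float32));
                           ~^^^^^^
TypeError: 'NoneType' object is not subscriptable
```

```bash
python3 -m creep '{"translation":[[3,-15,0],[3,-15,40],[3,-15,80],[3,-20,115],[3,-40,115]],"yaw":[0,0,0,0,-0.1],"gripper":[255,255,255,255,255]}'; python3 -m creep '{"translation":[[0,-40,0],[0,-80,0],[0,-120,0],[0,-160,0],[0,-190,0]],"yaw":[-0.12,-0.24,-0.36,-0.48,-0.60],"gripper":[60,60,60,60,60]}' 
python3 - <<'E'
from meas import *
c=cam('top');X=pts(c);P=blob(X,(.45,.54,.37,.46),.07,.11);print(rect(P))
P=blob(X,(.43,.55,.1,.2),.056,.075);print(rect(P) if P is not None else None);o=ctrl.get_obs();print(o['qpos'][[0,5]],o['ee_pos'],o['eef_rot'])
E
```

```text
time_s: 2.4
ee_pos: [0.4998, 0.3663, 0.2087]
eef_rot: [-3.128, 0.004, -3.036]
force: [-0.2, -0.2, 0.9]
grip_width: 0.0006
time_s: 2.82
ee_pos: [0.4995, 0.1747, 0.2099]
eef_rot: [-3.13, 0.005, 2.642]
force: [1.3, 0.9, 0.4]
grip_width: 0.0304
n37 c(493.0 420.7) dx10.0 dy16.5 ang-0.3deg z86.0
n53 c(511.5 139.9) dx23.8 dy17.1 ang15.9deg z63.4
[ 0.26712495 -0.78872746] [0.4998506  0.17138587 0.21001195] [-3.12902937  0.00555625  2.63053246]
```

```bash
python3 -m creep '{"translation":[[0,-10,0],[0,-20,0],[-1,-33,-20],[-1,-33,-40],[-1,-33,-60]],"yaw":[-0.12,-0.24,-0.36,-0.48,-0.60],"gripper":[60,60,60,60,60]}' 4; python3 -m creep '{"translation":[[0,0,0],[0,0,-5],[0,0,-20],[0,0,-20]],"yaw":[-0.12,-0.25,-0.25,-0.25],"gripper":[60,60,60,60]}' 4
```

```text
time_s: 3.28
ee_pos: [0.4993, 0.1387, 0.1506]
eef_rot: [-3.132, 0.006, 2.024]
force: [1.2, -0.8, -0.5]
grip_width: 0.0675
time_s: 3.62
ee_pos: [0.4989, 0.1394, 0.1295]
eef_rot: [-3.131, 0.005, 1.775]
force: [-1.3, -0.3, -0.7]
grip_width: 0.0717
```

```bash
cat > look.py <<'E'
import sys
from meas import *
# usage: look.py u0 v0 u1 v1 cam name
u0,v0,u1,v1=map(int,sys.argv[1:5]);c=cam(sys.argv[5])
im=c['pixels'][v0:v1,u0:u1,::-1];f=min(700/im.shape[1],500/im.shape[0])
cv2.imwrite('pics/'+sys.argv[6],cv2.resize(im,None,fx=f,fy=f,interpolation=cv2.INTER_CUBIC))
E
python3 look.py 180 100 320 230 side l1.png
```

```text
(no output)
```

View pics/l1.png

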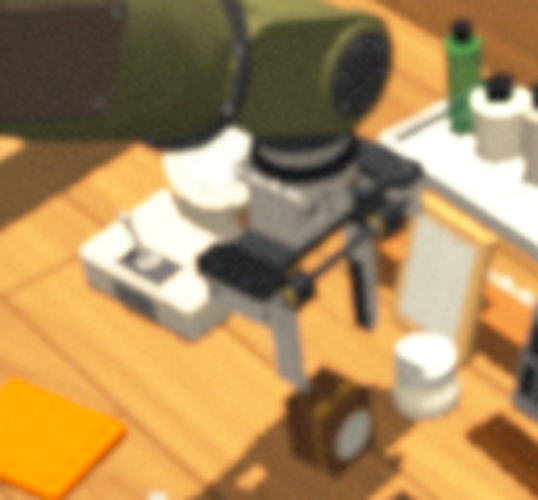

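The toggle at crop (130,225) now leans left, so the light is on. Box A's round mirror at (350,435) faces -y, as described. I'll descend and grip it near the lid.

```bash
python3 -m creep '{"translation":[[0,-1,-40],[0,-1,-80],[0,-1,-97],[0,-1,-97],[0,-1,-97]],"yaw":[0,0.01,0.01,0.01,0.01],"gripper":[60,60,60,110,140]}' 5; python3 -m creep '{"translation":[[0,0,0],[0,0,0],[0,0,0]],"yaw":[0,0,0],"gripper":[255,255,255]}' 5
```

```text
time_s: 4.08
ee_pos: [0.4996, 0.1388, 0.0344]
eef_rot: [-3.132, 0.005, 1.787]
force: [1.2, -0.5, 0.7]
grip_width: 0.0619
time_s: 4.33
ee_pos: [0.5009, 0.1392, 0.0367]
eef_rot: [-3.136, 0.005, 1.788]
force: [-1.7, -0.2, 7.3]
grip_width: 0.0498
```

```bash
python3 -m creep '{"translation":[[-1,5,6],[-2,10,11],[-5,21,17],[-7,35,20],[-10,48,19]],"yaw":[0,0,0,0,0],"gripper":[255,255,255,255,255]}'; python3 -m creep '{"translation":[[-1,6,-2],[-3,12,-5],[-4,18,-8],[-5,23,-12],[-5,23,-12]],"yaw":[0,0,0,0,0],"gripper":[255,255,255,255,255]}'
python3 look.py 220 160 320 230 side l2.png
```

```text
time_s: 4.75
ee_pos: [0.4911, 0.1887, 0.0573]
eef_rot: [-3.138, 0.005, 1.787]
force: [0.7, 0.1, -2.3]
grip_width: 0.05
time_s: 5.17
ee_pos: [0.4855, 0.2122, 0.0443]
eef_rot: [-3.136, 0.005, 1.788]
force: [-0.1, -0.9, -1.1]
grip_width: 0.0499
```

View pics/l2.png

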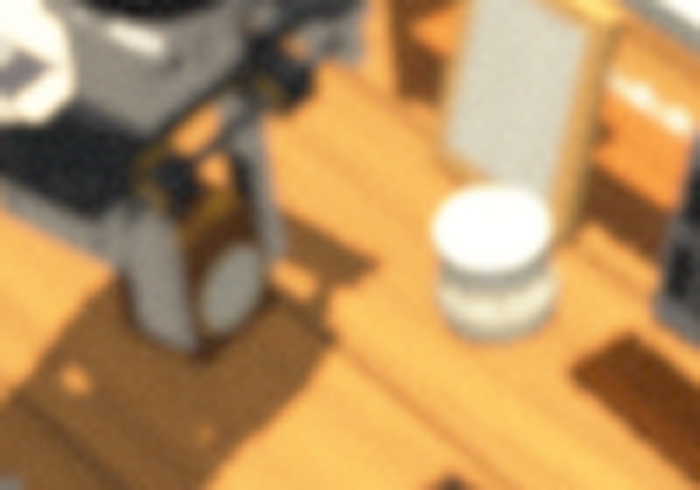

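Box A stayed rigid in the 5 N grip: its lid, at crop (230,285), still faces -y. I'll drop the grip to 3 N and jerk upward so gravity turns it.

```bash
python3 -m creep '{"translation":[[0,0,0],[0,0,0],[0,0,40],[0,0,40],[0,0,40]],"yaw":[0,0,0,0,0],"gripper":[255,255,255,255,255]}' 3; python3 -m creep '{"translation":[[0,0,-20],[0,0,20],[0,0,-20],[0,0,20],[0,0,20]],"yaw":[0,0,0,0,0],"gripper":[255,255,255,255,255]}' 3;
python3 look.py 220 120 320 230 side l3.png
```

```text
time_s: 5.63
ee_pos: [0.4868, 0.2118, 0.0864]
eef_rot: [-3.14, 0.005, 1.787]
force: [-0.2, -0.1, -2.1]
grip_width: 0.05
time_s: 6.05
ee_pos: [0.4872, 0.2117, 0.1061]
eef_rot: [-3.138, 0.005, 1.787]
force: [1.5, 0.1, 1.9]
grip_width: 0.0499
```

View pics/l3.png

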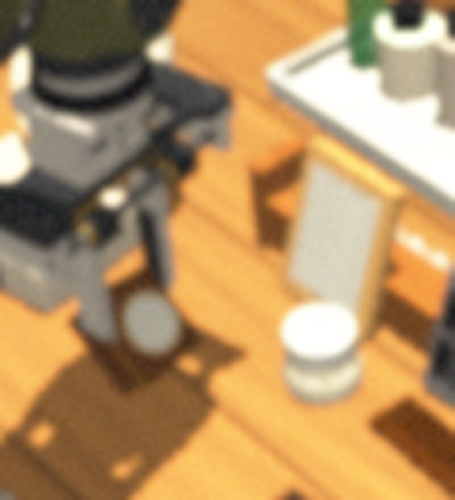

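Under the 3 N grip the lid (disc at crop (152,322)) has turned well upward. I'll shake it once more, then lower so the table squares it.

```bash
python3 -m creep '{"translation":[[0,0,-20],[0,0,20],[0,0,-20],[0,0,20],[0,0,20]],"yaw":[0,0,0,0,0],"gripper":[255,255,255,255,255]}' 3; python3 -m creep '{"translation":[[0,0,-20],[0,0,20],[0,0,-20],[0,0,20],[0,0,20]],"yaw":[0,0,0,0,0],"gripper":[255,255,255,255,255]}' 3;
cat > lid.py <<'E'
import sys
from meas import *
# normals of surface patches in side view near TCP within 50 mm
o=ctrl.get_obs();p=o['ee_pos'];c=cam('side');X=pts(c)
hsv=cv2.cvtColor(c['pixels'],cv2.COLOR_RGB2HSV)
R=.05
m=(np.abs(X-p).max(-1)<R)&(X[...,2]<p[2]+.03)
g=cv2.GaussianBlur(np.nan_to_num(X),(3,3),0)
n=np.cross(np.roll(g,-2,1)-np.roll(g,2,1),np.roll(g,-2,0)-np.roll(g,2,0));n/=np.linalg.norm(n,axis=-1,keepdims=True)+1e-9
n*=np.sign(n[...,2:]+1e-9)
a=np.deg2rad(float(sys.argv[1])) # box x direction angle
bx=np.array([np.cos(a),np.sin(a),0]);s=np.array([-np.sin(a),np.cos(a),0])
N=n[m]; N=N[np.abs(N@bx)<.3]
th=np.degrees(np.arctan2(N@s,N[:,2])); h,e=np.histogram(th,np.arange(-100,101,10))
print([(int(x),int(k)) for k,x in zip(h,e) if k>0])
E
python3 lid.py 12.3
```

```text
time_s: 6.52
ee_pos: [0.4891, 0.2123, 0.1292]
eef_rot: [3.137, 0.004, 1.787]
force: [1.7, 0.9, 0.8]
grip_width: 0.0488
time_s: 6.93
ee_pos: [0.4907, 0.2129, 0.1532]
eef_rot: [3.131, 0.003, 1.787]
force: [0.9, 0.3, 2.5]
grip_width: 0.0078
[(-90, 15), (-80, 2), (40, 4), (50, 13), (60, 7), (80, 23)]
```

```bash
python3 -m creep '{"translation":[[0,-30,20],[0,-60,30]],"yaw":[0,0],"gripper":[60,60]}' 3; python3 - <<'E'
from meas import *
t=cam('top');s=cam('side')
f=lambda c,u0,v0,u1,v1:cv2.resize(c['pixels'][v0:v1,u0:u1,::-1],(390,390),interpolation=cv2.INTER_CUBIC)
cv2.imwrite('pics/d1.png',np.hstack([f(t,200,190,310,300),f(s,200,140,320,260)]))
X=pts(t)
m=(X[...,0]>.41)&(X[...,0]<.56)&(X[...,1]>.12)&(X[...,1]<.31)&(X[...,2]>.02)&(X[...,2]<.09)
P=blob(X,(.41,.56,.15,.31),.02,.09);print(rect(P),np.percentile(P[:,2],[5,50,95]))
E
```

```text
time_s: 7.15
ee_pos: [0.4916, 0.1532, 0.1867]
eef_rot: [3.121, 0.003, 1.789]
force: [0.8, -0.0, 0.3]
grip_width: 0.0133Traceback (most recent call last):
  File "<stdin>", line 7, in <module>
  File "meas.py", line 9, in rect
    c,s,a=cv2.minAreaRect((P[:,:2]*1000).astype(np.float32));
                           ~^^^^^^
TypeError: 'NoneType' object is not subscriptable
```

View pics/d1.png

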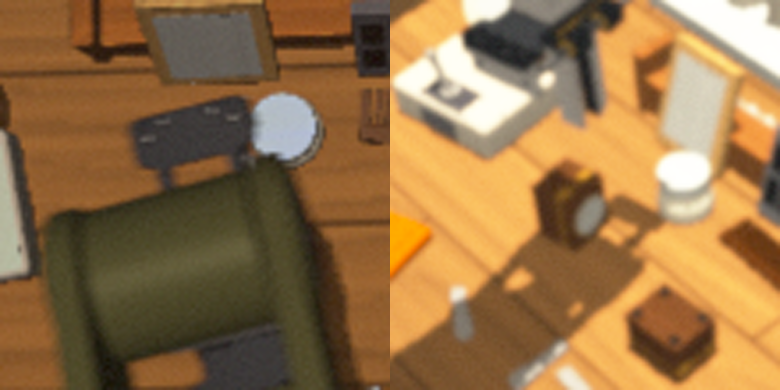

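The box slid out of the grip and stands on its side again, lid to -y, at right-crop (570,205). New plan is to pull each box over its table edge with a grip high up near that edge. First I'll move aside and measure.

```bash
python3 -m creep '{"translation":[[0,-40,0],[0,-80,0],[0,-120,0],[0,-120,0]],"yaw":[0,0,0,0],"gripper":[60,60,60,60]}' 5; python3 - <<'E'
from meas import *
X=pts(cam('top'))
for b in [(.41,.56,.13,.31),(.41,.56,-.21,-.1)]:
    P=blob(X,b,.03,.09);print(rect(P) if P is not None else None, np.percentile(P[:,2],[5,50,95]))
E
```

```text
time_s: 7.58
ee_pos: [0.4924, 0.0258, 0.1886]
eef_rot: [3.115, 0.005, 1.78]
force: [0.2, 0.9, -0.4]
grip_width: 0.047
n415 c(490.8 197.7) dx50.1 dy49.2 ang12.6deg z63.5 [0.05098882 0.0635024  0.06680388]
n407 c(485.0 -160.4) dx50.5 dy49.0 ang-1.2deg z63.1 [0.04484682 0.06307519 0.06649641]
```

```bash
python3 -m creep '{"translation":[[-1,40,0],[-2,80,0],[-3,120,0],[-4,160,-10],[-5,186,-40]],"yaw":[0,0,0,0.01,0.01],"gripper":[60,60,60,60,60]}' 5; python3 -m creep '{"translation":[[0,0,-30],[0,0,-60],[0,0,-85],[0,0,-85]],"yaw":[0,0,0,0],"gripper":[60,60,60,60]}' 5
```

```text
time_s: 8.05
ee_pos: [0.4886, 0.2193, 0.1527]
eef_rot: [3.105, 0.003, 1.793]
force: [1.8, 0.2, 0.3]
grip_width: 0.0718
time_s: 8.38
ee_pos: [0.4863, 0.2201, 0.0643]
eef_rot: [3.109, 0.003, 1.794]
force: [-0.2, -0.9, -1.1]
grip_width: 0.0718
```

```bash
python3 -m creep '{"translation":[[1,-7,0],[1,-7,-17],[1,-7,-17],[1,-7,-17],[1,-7,-17]],"yaw":[0,0,0,0,0],"gripper":[60,60,120,255,255]}' 5; python3 -m creep '{"translation":[[0,0,0],[0,0,0],[0,0,0]],"yaw":[0,0,0],"gripper":[255,255,255]}' 5
```

```text
time_s: 8.8
ee_pos: [0.4881, 0.2134, 0.0492]
eef_rot: [3.106, 0.003, 1.794]
force: [0.4, -0.6, -0.3]
grip_width: 0.0556
time_s: 9.05
ee_pos: [0.4887, 0.2137, 0.0502]
eef_rot: [3.104, 0.002, 1.794]
force: [0.9, 2.3, 2.9]
grip_width: 0.0504
```

```bash
python3 -m creep '{"translation":[[0,0,-2],[-1,6,-2],[-3,13,-2],[-4,19,-3],[-6,25,-5]],"yaw":[0,0,0,0,0],"gripper":[255,255,255,255,255]}' 5; python3 lid.py 12.6;python3 -m creep '{"translation":[[-1,6,-3],[-2,12,-7],[-3,17,-11],[-4,21,-16],[-4,21,-16]],"yaw":[0,0,0,0,0],"gripper":[255,255,255,255,255]}' 5; python3 lid.py 12.6
```

```text
time_s: 9.47
ee_pos: [0.4829, 0.2394, 0.0454]
eef_rot: [3.103, 0.002, 1.794]
force: [2.5, -0.8, 2.4]
grip_width: 0.0498
[(-90, 8), (-80, 16), (-70, 50), (-60, 22), (-50, 10), (-40, 4), (-30, 3), (-20, 3), (-10, 97), (0, 94), (10, 13), (20, 34), (30, 8), (40, 12), (50, 1), (60, 3), (70, 8), (80, 6)]
time_s: 9.93
ee_pos: [0.4779, 0.2619, 0.0278]
eef_rot: [3.105, 0.002, 1.796]
force: [-0.3, 0.6, -0.2]
grip_width: 0.0499
[(-90, 9), (-80, 7), (-70, 3), (-60, 4), (-50, 7), (-40, 15), (-30, 5), (-20, 8), (-10, 76), (0, 85), (10, 3), (20, 1), (40, 1), (50, 5), (60, 12), (70, 13), (80, 6)]
```

```bash
python3 look.py 210 140 310 230 side l4.png
```

View pics/l4.png

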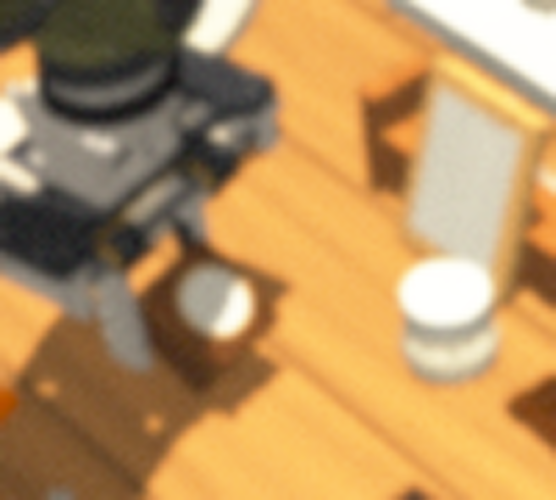

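The lid (disc at crop (215,300)) is now up about 60°, so I'll release and let it fall flat, then go to box C.

```bash
python3 -m creep '{"translation":[[0,0,0],[0,0,0],[0,0,0],[0,0,40],[0,0,80]],"yaw":[0,0,0,0,0],"gripper":[60,60,60,60,60]}' 5; python3 -m creep '{"translation":[[0,-30,40],[0,-70,70],[0,-110,80],[0,-150,80],[0,-190,80]],"yaw":[-0.05,-0.1,-0.15,-0.2,-0.24],"gripper":[60,60,60,60,60]}' 5;python3 -m creep '{"translation":[[1,-40,0],[2,-80,0],[3,-120,0],[4,-160,0],[5,-200,0]],"yaw":[0,0,0,0,0],"gripper":[60,60,60,60,60]}' 5; python3 - <<'E'
from meas import *
X=pts(cam('top'))
P=blob(X,(.41,.56,.17,.33),.03,.09);print(rect(P) if P is not None else None, np.percentile(P[:,2],[5,50,95]))
P=blob(X,(.41,.54,-.08,.1),.03,.09);print(rect(P) if P is not None else None)
E
```

```text
time_s: 10.45
ee_pos: [0.477, 0.2604, 0.1077]
eef_rot: [3.109, 0.003, 1.795]
force: [-0.0, -0.2, 1.2]
grip_width: 0.0717
time_s: 10.87
ee_pos: [0.477, 0.0795, 0.1891]
eef_rot: [3.106, 0.003, 1.553]
force: [1.1, 0.6, -0.7]
grip_width: 0.0717
time_s: 11.28
ee_pos: [0.4816, -0.1227, 0.1895]
eef_rot: [3.106, 0.003, 1.553]
force: [1.1, 0.4, -0.1]
grip_width: 0.0719
n475 c(478.2 255.3) dx50.0 dy62.4 ang14.1deg z48.0 [0.04414101 0.04795403 0.05152098]
n500 c(461.0 14.6) dx50.1 dy64.2 ang4.2deg z47.5
```

```bash
python3 -m creep '{"translation":[[1,-30,-10],[2,-49,-40],[3,-51,-80],[3,-51,-110],[3,-51,-110]],"yaw":[0,0,0,0,0],"gripper":[60,60,60,60,60]}' 5; python3 - <<'E'
from meas import *
X=pts(cam('side'))
P=blob(X,(.41,.54,-.2,-.1),.056,.07);print(rect(P) if P is not None else None)
E
```

```text
time_s: 11.75
ee_pos: [0.4818, -0.1785, 0.0743]
eef_rot: [3.114, 0.001, 1.548]
force: [-0.8, 0.2, -0.3]
grip_width: 0.072
n220 c(495.9 -171.0) dx65.5 dy37.1 ang-2.5deg z64.9
```

```bash
python3 -m creep '{"translation":[[3,3,-15],[3,3,-26],[3,3,-26],[3,3,-26],[3,3,-26]],"yaw":[0,0,0,0,0],"gripper":[60,60,120,255,255]}' 5; python3 -m creep '{"translation":[[0,0,0],[0,0,0],[0,0,0]],"yaw":[0,0,0],"gripper":[255,255,255]}' 5
```

```text
time_s: 12.22
ee_pos: [0.4868, -0.176, 0.053]
eef_rot: [3.109, 0.003, 1.549]
force: [0.1, -0.7, -0.1]
grip_width: 0.0555
time_s: 12.47
ee_pos: [0.4872, -0.1763, 0.0537]
eef_rot: [3.107, 0.004, 1.549]
force: [0.3, -0.9, 0.4]
grip_width: 0.0507
```

```bash
python3 -m creep '{"translation":[[0,0,-2],[0,-7,-2],[0,-14,-2],[0,-21,-3],[-1,-27,-5]],"yaw":[0,0,0,0,0],"gripper":[255,255,255,255,255]}' 5; python3 -m creep '{"translation":[[0,-6,-3],[0,-13,-7],[0,-18,-11],[0,-23,-16],[0,-25,-19]],"yaw":[0,0,0,0,0],"gripper":[255,255,255,255,255]}' 5; python3 lid.py -1.2;python3 look.py 290 220 400 320 side l5.png
```

```text
time_s: 12.88
ee_pos: [0.4864, -0.2042, 0.0489]
eef_rot: [3.107, 0.004, 1.549]
force: [1.4, 0.4, 3.1]
grip_width: 0.0501
time_s: 13.3
ee_pos: [0.4865, -0.2302, 0.0292]
eef_rot: [3.106, 0.005, 1.548]
force: [0.1, -2.6, 2.4]
grip_width: 0.0501
[(-90, 33), (-80, 15), (-70, 18), (-60, 3), (-50, 4), (-30, 10), (-20, 36), (-10, 222), (0, 237), (10, 41), (20, 7), (30, 3), (40, 7), (50, 14), (60, 13), (70, 57), (80, 48)]
```

View pics/l5.png

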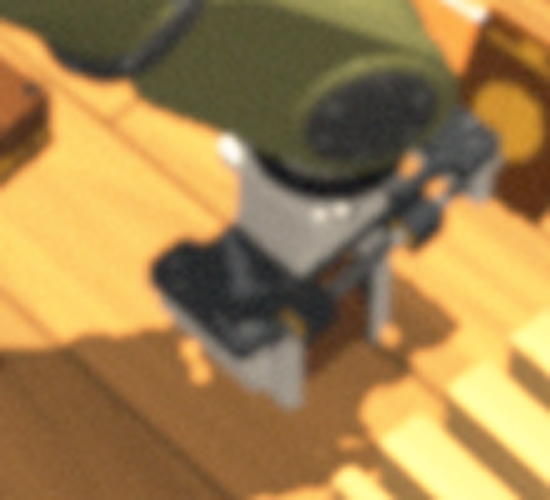

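The arm hides the lid. I'll release, back off to above box B and check from the top.

```bash
python3 -m creep '{"translation":[[0,0,0],[0,0,0],[0,0,0],[0,0,40],[0,0,80]],"yaw":[0,0,0,0,0],"gripper":[60,60,60,60,60]}' 5; python3 -m creep '{"translation":[[0,30,40],[0,70,60],[-5,110,60],[-15,150,60],[-20,190,60]],"yaw":[0.05,0.1,0.1,0.1,0.1],"gripper":[60,60,60,60,60]}' 5; python3 -m creep '{"translation":[[0,40,0],[0,70,0],[0,70,0]],"yaw":[0,0,0],"gripper":[60,60,60]}' 5; python3 - <<'E'
from meas import *
X=pts(cam('top'))
P=blob(X,(.41,.54,-.28,-.12),.03,.09);print(rect(P) if P is not None else None)
E
```

```text
time_s: 13.82
ee_pos: [0.4849, -0.2285, 0.1084]
eef_rot: [3.112, 0.002, 1.549]
force: [0.6, 0.2, 0.4]
grip_width: 0.0717
time_s: 14.23
ee_pos: [0.465, -0.0429, 0.169]
eef_rot: [3.111, 0.002, 1.649]
force: [0.6, -0.8, 0.5]
grip_width: 0.0722
time_s: 14.48
ee_pos: [0.4644, 0.0314, 0.1694]
eef_rot: [3.11, 0.001, 1.653]
force: [0.8, -0.6, 0.2]
grip_width: 0.0719
n497 c(485.6 -220.4) dx46.3 dy66.2 ang-2.1deg z47.5
```

```bash
python3 -m creep '{"translation":[[-2,6,-40],[-5,6,-80],[-5,6,-110],[-5,6,-110],[-5,6,-110]],"yaw":[0,0,0,0,0],"gripper":[60,60,60,60,60]}' 8
```

```text
time_s: 14.95
ee_pos: [0.4593, 0.0346, 0.0591]
eef_rot: [3.113, 0.002, 1.652]
force: [0.6, 0.6, 0.2]
grip_width: 0.0719
```

```bash
python3 -m creep '{"translation":[[0,4,-12],[0,5,-20],[0,5,-20],[0,5,-20],[0,5,-20]],"yaw":[0,-0.01,-0.01,-0.01,-0.01],"gripper":[60,60,120,255,255]}' 8; python3 -m creep '{"translation":[[0,0,0],[0,0,0],[0,0,-4],[0,0,-4]],"yaw":[0,0,0,0],"gripper":[255,255,255,255]}' 8
```

```text
time_s: 15.37
ee_pos: [0.4599, 0.0394, 0.0402]
eef_rot: [3.112, 0.002, 1.642]
force: [0.2, 0.2, 0.5]
grip_width: 0.055
time_s: 15.7
ee_pos: [0.4606, 0.0394, 0.0368]
eef_rot: [3.11, 0.002, 1.642]
force: [1.5, -0.2, 3.5]
grip_width: 0.0505
```

```bash
python3 -m creep '{"translation":[[0,5,-3],[-1,10,-3],[-1,15,-3],[-1,19,-4],[-1,19,-4]],"yaw":[0,0,0,0,0],"gripper":[255,255,255,255,255]}' 8; python3 lid.py 4.2; python3 look.py 230 180 340 280 side l6.png
```

```text
time_s: 16.12
ee_pos: [0.4598, 0.0588, 0.0332]
eef_rot: [3.109, 0.002, 1.643]
force: [-1.6, -2.4, 7.6]
grip_width: 0.05
[(-90, 7), (-80, 3), (-70, 5), (-50, 4), (-40, 2), (-30, 2), (-20, 4), (-10, 72), (0, 156), (10, 78), (20, 9), (30, 18), (40, 22), (50, 10), (60, 6), (70, 4), (80, 15)]
```

View pics/l6.png

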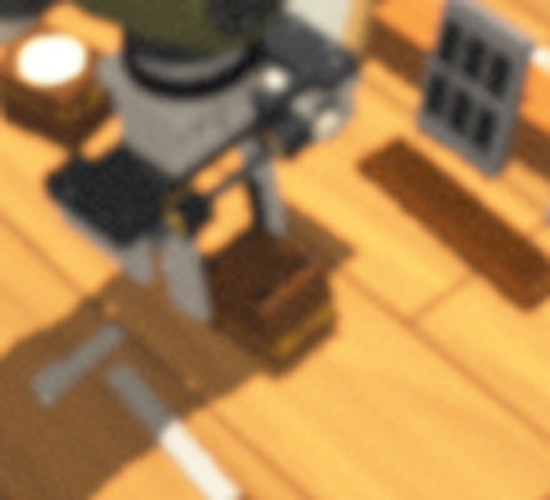

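Box A at crop (50,60) shows its round mirror on top. Box B slid instead of tipping, since table friction is only about 0.3. I'll regrip it at its far -y end and lift, so gravity turns it.

```bash
python3 -m creep '{"translation":[[0,0,0],[0,0,0],[0,0,40],[0,0,45],[4,-30,45]],"yaw":[0,0,0,0,0],"gripper":[60,60,60,60,60]}' 4; python3 -m creep '{"translation":[[0,-17,0],[0,-17,0]],"yaw":[0,0],"gripper":[60,60]}' 4;  python3 - <<'E'
from meas import *
for n in('top','side'):
    X=pts(cam(n))
    P=blob(X,(.41,.52,-.05,.11),.036,.054);print(rect(P) if P is not None else None)
E
```

```text
time_s: 16.63
ee_pos: [0.4648, 0.031, 0.0804]
eef_rot: [3.105, 0.002, 1.646]
force: [0.3, -0.3, -0.4]
grip_width: 0.0717
time_s: 16.8
ee_pos: [0.4652, 0.0123, 0.0809]
eef_rot: [3.104, 0.002, 1.644]
force: [-1.0, -0.0, 0.6]
grip_width: 0.072
n21 c(460.2 53.0) dx48.2 dy2.5 ang-7.4deg z48.1
n295 c(463.9 22.3) dx51.5 dy66.1 ang4.8deg z46.9
```

```bash
python3 -m creep '{"translation":[[0,-12,0],[0,-12,-25],[0,-12,-54],[0,-12,-54],[0,-12,-54]],"yaw":[0,0,0,0,0],"gripper":[60,60,60,120,255]}' 4; python3 -m creep '{"translation":[[0,0,0],[0,0,0],[0,0,0],[0,0,0]],"yaw":[0,0,0,0],"gripper":[255,255,255,255]}' 4;python3 -m creep '{"translation":[[0,5,9],[-1,12,18],[-2,20,25],[-2,28,30],[-3,38,34]],"yaw":[0,0,0,0,0],"gripper":[255,255,255,255,255]}' 4; python3 -m creep '{"translation":[[0,0,0],[0,0,0]],"yaw":[0,0],"gripper":[255,255]}' 4; python3 look.py 230 170 340 270 side l7.png
```

```text
time_s: 17.32
ee_pos: [0.4641, 0.0028, 0.0259]
eef_rot: [3.108, 0.001, 1.645]
force: [0.7, 0.0, -0.5]
grip_width: 0.0617
time_s: 17.65
ee_pos: [0.4648, 0.003, 0.027]
eef_rot: [3.106, 0.001, 1.645]
force: [0.2, 2.1, 5.4]
grip_width: 0.0509
time_s: 18.07
ee_pos: [0.462, 0.0419, 0.062]
eef_rot: [3.105, 0.001, 1.645]
force: [0.5, 0.3, -1.9]
grip_width: 0.05
time_s: 18.23
ee_pos: [0.4619, 0.0426, 0.0623]
eef_rot: [3.105, 0.001, 1.646]
force: [-0.6, -0.0, -2.2]
grip_width: 0.0503
```

View pics/l7.png

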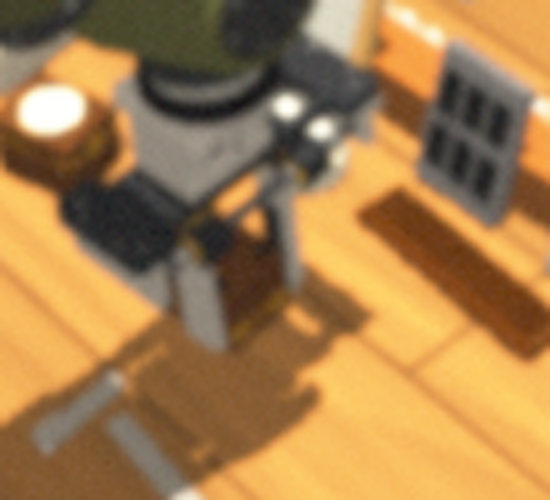

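```bash
cat > lid2.py <<'E'
import sys
from meas import *
# plane of the face seen from the side camera in the lower gap between the fingers
o=ctrl.get_obs();p=o['ee_pos'];X=pts(cam('side'))
a=np.deg2rad(float(sys.argv[1]));bx=np.array([np.cos(a),np.sin(a),0]);s=np.array([-np.sin(a),np.cos(a),0])
d=X-p;q=d@bx;r=d@s
for lo,hi in((-.075,-.012),(-.045,.02)):
    m=(np.abs(q)<.018)&(np.abs(r)<.07)&(d[...,2]>lo)&(d[...,2]<hi)&(X[...,2]>.008)
    for i in np.argsort(d[m][:,2])[::max(1,m.sum()//12)]: print((r[m][i]*1e3).round(0),(X[m][i,2]*1e3).round(0),end=' | ')
    print()
E
python3 -m creep '{"translation":[[0,0,10],[0,0,10],[0,0,10],[0,0,10],[0,0,10]],"yaw":[0,0,0,0,0],"gripper":[255,255,255,255,255]}' 3; python3 lid2.py 4.2
```

```text
time_s: 18.7
ee_pos: [0.4618, 0.042, 0.0718]
eef_rot: [3.105, 0.001, 1.646]
force: [0.7, 0.2, -2.0]
grip_width: 0.0499
-15.0 44.0 | -16.0 46.0 | -15.0 47.0 | -17.0 48.0 | -16.0 49.0 | -14.0 49.0 | -15.0 50.0 | -13.0 53.0 | -13.0 53.0 | -14.0 54.0 | -13.0 55.0 | -11.0 56.0 | -12.0 57.0 | -11.0 58.0 | -16.0 59.0 | -14.0 59.0 | 
-15.0 44.0 | -16.0 50.0 | -15.0 56.0 | -12.0 61.0 | -11.0 65.0 | -14.0 72.0 | -12.0 77.0 | -8.0 83.0 | 11.0 86.0 | 2.0 88.0 | -9.0 89.0 | -7.0 90.0 | 3.0 91.0 |
```

Gravity turned box B only about 10° even at 3 N, as the pads hold too well in torsion. I'll regrip it at its centre and lever its -y end up on the fixed rack's top edge.

```bash
python3 -m creep '{"translation":[[0,0,-20],[0,0,-38],[0,0,-41],[0,0,-41],[0,0,-41]],"yaw":[0,0,0,0,0],"gripper":[255,255,255,60,60]}' 5; python3 -m creep '{"translation":[[0,0,0],[0,0,0],[-1,16,0],[-1,16,0],[-1,16,0]],"yaw":[0,0,0,0,0],"gripper":[60,60,60,60,60]}' 12; python3 -m creep '{"translation":[[0,0,0],[0,0,0],[0,0,0],[0,0,0]],"yaw":[0,0,0,0],"gripper":[255,255,255,255]}' 12; python3 lid2.py 4.2
```

```text
time_s: 19.17
ee_pos: [0.4619, 0.0421, 0.0313]
eef_rot: [3.105, 0.001, 1.646]
force: [-0.1, -0.4, 0.4]
grip_width: 0.0606
time_s: 19.58
ee_pos: [0.4611, 0.0583, 0.0317]
eef_rot: [3.105, 0.001, 1.647]
force: [-0.6, -0.5, -0.1]
grip_width: 0.0718
time_s: 19.92
ee_pos: [0.461, 0.058, 0.0317]
eef_rot: [3.105, 0.001, 1.647]
force: [-0.5, -0.8, 3.4]
grip_width: 0.0508
-31.0 8.0 | -30.0 9.0 | -28.0 10.0 | -28.0 11.0 | -29.0 11.0 | -31.0 13.0 | -28.0 14.0 | -27.0 15.0 | -30.0 16.0 | -30.0 17.0 | -31.0 18.0 | -28.0 18.0 | 
-31.0 8.0 | -30.0 17.0 | -32.0 26.0 | -27.0 32.0 | -29.0 41.0 | 10.0 45.0 | -24.0 46.0 | 4.0 47.0 | -17.0 47.0 | -23.0 48.0 | 3.0 49.0 | 1.0 49.0 | -6.0 50.0 |
```

```bash
python3 -m creep '{"translation":[[0,0,35],[0,0,70],[0,-20,105],[10,-50,120],[20,-85,120]],"yaw":[0,0,0,-0.06,-0.12],"gripper":[255,255,255,255,255]}' 12; python3 -m creep '{"translation":[[10,-38,0],[20,-76,0],[30,-114,0],[40,-150,0],[50,-185,0]],"yaw":[0,0,0,0,0],"gripper":[255,255,255,255,255]}' 12; python3 -m creep '{"translation":[[10,-35,0],[19,-62,0],[19,-62,0]],"yaw":[0,0,0],"gripper":[255,255,255]}' 12; python3 lid2.py -2.6
```

```text
time_s: 20.38
ee_pos: [0.4825, -0.0275, 0.1557]
eef_rot: [3.099, 0.002, 1.526]
force: [2.2, 0.1, -1.6]
grip_width: 0.0503
time_s: 20.8
ee_pos: [0.5324, -0.2147, 0.1554]
eef_rot: [3.099, 0.001, 1.526]
force: [-0.2, -0.1, -2.0]
grip_width: 0.0498
time_s: 21.05
ee_pos: [0.5514, -0.2813, 0.1544]
eef_rot: [3.1, 0.002, 1.522]
force: [-0.7, 0.2, -1.8]
grip_width: 0.0498
-25.0 122.0 | -26.0 127.0 | -26.0 128.0 | -27.0 129.0 | -26.0 130.0 | -27.0 133.0 | -27.0 135.0 | -26.0 137.0 | -25.0 137.0 | -28.0 138.0 | -27.0 140.0 | -28.0 141.0 | -27.0 142.0 | 
-25.0 122.0 | -26.0 137.0 | -28.0 144.0 | -26.0 151.0 | -27.0 161.0 | -27.0 167.0 | -7.0 169.0 | 0.0 170.0 | -10.0 171.0 | -22.0 171.0 | -21.0 172.0 | -14.0 172.0 | -7.0 173.0 |
```

```bash
python3 -m creep '{"translation":[[3,-2,-30],[3,-2,-60],[3,-2,-69],[3,-2,-69]],"yaw":[0,0,0,0],"gripper":[255,255,255,255]}' 6; python3 -m creep '{"translation":[[0,0,-4],[0,5,-8],[0,10,-12],[0,14,-16],[0,14,-16]],"yaw":[0,0,0,0,0],"gripper":[255,255,255,255,255]}' 6; python3 lid2.py -2.6
```

```text
time_s: 21.43
ee_pos: [0.5529, -0.2794, 0.083]
eef_rot: [3.105, -0.001, 1.524]
force: [-0.5, 0.2, -1.5]
grip_width: 0.0501
time_s: 21.85
ee_pos: [0.5528, -0.2641, 0.0667]
eef_rot: [3.105, -0.002, 1.524]
force: [0.0, 3.8, -2.1]
grip_width: 0.0502
-61.0 17.0 | -43.0 23.0 | -49.0 32.0 | -46.0 37.0 | -63.0 44.0 | -60.0 48.0 | -68.0 49.0 | -42.0 50.0 | -49.0 51.0 | -39.0 51.0 | -36.0 52.0 | -36.0 53.0 | -35.0 54.0 | 
-41.0 22.0 | -43.0 34.0 | -53.0 44.0 | -55.0 49.0 | -46.0 50.0 | -39.0 51.0 | -51.0 52.0 | -34.0 54.0 | -33.0 60.0 | -31.0 67.0 | -25.0 74.0 | -23.0 79.0 | -22.0 85.0 |
```

```bash
python3 -m creep '{"translation":[[0,0,-5],[0,0,-10],[0,0,-15],[0,1,-20],[0,1,-24]],"yaw":[0,0,0,0,0],"gripper":[255,255,255,255,255]}' 6; python3 lid2.py -2.6; python3 -m creep '{"translation":[[0,5,-3],[0,9,-6],[0,9,-9],[0,9,-9]],"yaw":[0,0,0,0],"gripper":[255,255,255,255]}' 6; python3 lid2.py -2.6
```

```text
time_s: 22.32
ee_pos: [0.5528, -0.2637, 0.0423]
eef_rot: [3.105, -0.002, 1.524]
force: [0.7, -3.0, 7.7]
grip_width: 0.0501
-47.0 14.0 | -41.0 17.0 | -51.0 18.0 | -59.0 20.0 | -66.0 20.0 | -48.0 22.0 | -58.0 22.0 | -69.0 23.0 | -62.0 23.0 | -51.0 24.0 | -60.0 24.0 | -41.0 27.0 | -68.0 27.0 | -45.0 27.0 | -43.0 29.0 | -51.0 30.0 | -47.0 30.0 | 
-47.0 14.0 | -68.0 27.0 | -56.0 34.0 | -31.0 39.0 | -30.0 43.0 | -31.0 47.0 | -56.0 49.0 | -47.0 50.0 | -52.0 51.0 | -63.0 52.0 | -29.0 52.0 | -52.0 55.0 | -25.0 60.0 | 
time_s: 22.7
ee_pos: [0.5534, -0.2554, 0.0336]
eef_rot: [3.103, -0.0, 1.524]
force: [1.2, -1.1, 3.7]
grip_width: 0.05
-56.0 15.0 | -53.0 16.0 | -49.0 16.0 | -66.0 17.0 | -59.0 19.0 | -56.0 19.0 | -68.0 19.0 | -52.0 20.0 | 
-56.0 15.0 | -54.0 26.0 | -44.0 32.0 | -42.0 36.0 | -68.0 40.0 | -37.0 43.0 | -38.0 46.0 | -61.0 49.0 | -51.0 50.0 | -60.0 50.0 | -50.0 52.0 | -35.0 52.0 | -52.0 53.0 |
```

```bash
python3 -m creep '{"translation":[[0,0,0],[0,0,0],[0,5,35],[0,10,70],[-5,20,100]],"yaw":[0,0,0,0,0],"gripper":[255,255,255,255,255]}' 12; python3 -m creep '{"translation":[[-15,35,0],[-30,70,0],[-45,105,0],[-60,140,0],[-72,175,0]],"yaw":[0,0,0,0,0],"gripper":[255,255,255,255,255]}' 12; python3 -m creep '{"translation":[[0,25,0],[0,50,-25],[0,50,-60],[0,50,-90],[0,50,-95]],"yaw":[0,0,0.04,0.04,0.04],"gripper":[255,255,255,255,255]}' 12; python3 lid2.py 0
```

```text
time_s: 23.17
ee_pos: [0.5483, -0.2356, 0.1349]
eef_rot: [3.104, -0.001, 1.523]
force: [0.3, -0.5, -1.5]
grip_width: 0.05
time_s: 23.58
ee_pos: [0.4747, -0.0591, 0.1345]
eef_rot: [3.105, -0.001, 1.523]
force: [0.2, -0.1, -2.1]
grip_width: 0.0501
time_s: 24.0
ee_pos: [0.472, -0.0085, 0.0353]
eef_rot: [3.112, -0.002, 1.564]
force: [-1.3, 0.3, -3.1]
grip_width: 0.0503
-46.0 23.0 | 
-46.0 23.0 | -47.0 29.0 | -46.0 31.0 | -45.0 34.0 | -42.0 37.0 | -40.0 40.0 | -46.0 42.0 | -40.0 44.0 | -40.0 46.0 | -37.0 49.0 | 12.0 51.0 | 7.0 53.0 | 12.0 54.0 |
```

```bash
python3 -m creep '{"translation":[[0,0,0],[0,0,-4],[0,0,-8],[0,0,-10],[0,0,-10]],"yaw":[0,0,0,0,0],"gripper":[255,255,255,255,255]}' 4;python3 lid2.py 0
```

```text
time_s: 24.47
ee_pos: [0.4737, -0.0092, 0.0276]
eef_rot: [3.108, -0.001, 1.563]
force: [1.9, -1.6, 3.3]
grip_width: 0.0503
-47.0 14.0 | -48.0 15.0 | 
-47.0 14.0 | -49.0 19.0 | -46.0 23.0 | -49.0 25.0 | -48.0 28.0 | -44.0 31.0 | -47.0 32.0 | -43.0 35.0 | -42.0 37.0 | -42.0 40.0 | -42.0 41.0 | -41.0 43.0 | -45.0 47.0 |
```

```bash
python3 -m creep '{"translation":[[0,0,0],[0,0,0],[0,0,0],[0,0,40],[0,0,60]],"yaw":[0,0,0,0,0],"gripper":[60,60,60,60,60]}' 5; python3 -m creep '{"translation":[[0,40,10],[0,80,20],[0,110,20]],"yaw":[0,0,0],"gripper":[60,60,60]}' 5; python3 - <<'E'
from meas import *
t=cam('top');X=pts(t)
P=blob(X,(.41,.54,-.12,.07),.03,.09);print(rect(P) if P is not None else None)
s=cam('side')
f=lambda c,u0,v0,u1,v1:cv2.resize(c['pixels'][v0:v1,u0:u1,::-1],(390,390),interpolation=cv2.INTER_CUBIC)
cv2.imwrite('pics/d2.png',np.hstack([f(t,290,190,420,320),f(s,240,180,380,320)]))
E
```

```text
time_s: 24.93
ee_pos: [0.4735, -0.009, 0.0892]
eef_rot: [3.109, -0.002, 1.563]
force: [0.7, -0.4, 0.5]
grip_width: 0.0713
time_s: 25.18
ee_pos: [0.4739, 0.1031, 0.1112]
eef_rot: [3.107, -0.002, 1.562]
force: [0.1, -0.4, -0.6]
grip_width: 0.0719
n500 c(473.4 -23.0) dx50.1 dy64.1 ang4.0deg z47.5
```

View pics/d2.png

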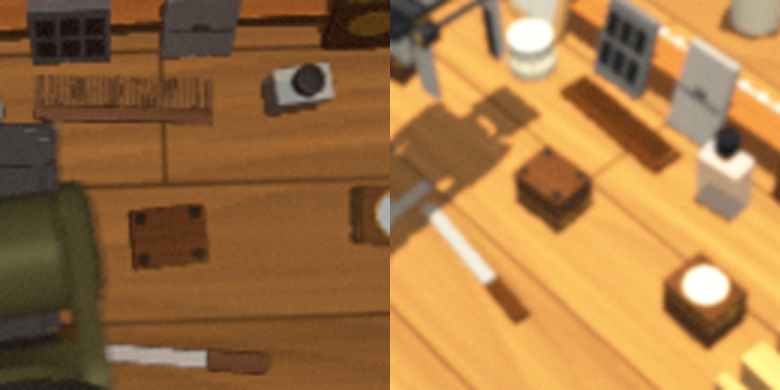

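Box B is still upside down (felt dots at left crop (168,236)), because its end slipped off the rack edge. Box C's mirror shows on top at right crop (705,285). I'll repeat with more overhang and a tighter path.

```bash
python3 -m creep '{"translation":[[0,-40,0],[-1,-80,0],[-1,-117,0],[-1,-117,-10],[-1,-117,-10]],"yaw":[0.04,0.08,0.08,0.08,0.08],"gripper":[60,60,60,60,60]}' 12; python3 -m creep '{"translation":[[0,0,-40],[0,0,-74],[0,0,-76],[0,0,-76]],"yaw":[0,0,0,0],"gripper":[60,60,60,60]}' 12
```

```text
time_s: 25.7
ee_pos: [0.4713, -0.0145, 0.0982]
eef_rot: [3.111, -0.002, 1.643]
force: [-0.1, 0.4, -0.3]
grip_width: 0.0721
time_s: 26.03
ee_pos: [0.4708, -0.0137, 0.0213]
eef_rot: [3.113, -0.003, 1.643]
force: [-0.3, 0.1, 1.1]
grip_width: 0.0718
```

```bash
python3 -m creep '{"translation":[[1,-2,4],[1,-2,4],[1,-2,4],[1,-2,4],[1,-2,4]],"yaw":[0,0,0,0,0],"gripper":[120,255,255,255,255]}' 12; python3 -m creep '{"translation":[[0,0,0],[0,0,0],[0,0,30],[0,-10,65],[0,-30,100]],"yaw":[0,0,0,0,-0.06],"gripper":[255,255,255,255,255]}' 12;  python3 -m creep '{"translation":[[15,-38,10],[30,-76,20],[45,-114,20],[60,-150,20],[75,-185,20]],"yaw":[-0.06,-0.06,-0.06,-0.06,-0.06],"gripper":[255,255,255,255,255]}' 12; python3 lid2.py -2.6
```

```text
time_s: 26.45
ee_pos: [0.4721, -0.0155, 0.0258]
eef_rot: [3.113, -0.003, 1.644]
force: [-0.3, 2.0, 5.0]
grip_width: 0.0508
time_s: 26.87
ee_pos: [0.4712, -0.0447, 0.1263]
eef_rot: [3.115, -0.004, 1.586]
force: [1.6, 0.1, -2.1]
grip_width: 0.0497
time_s: 27.28
ee_pos: [0.5462, -0.2318, 0.1461]
eef_rot: [3.116, -0.004, 1.526]
force: [1.0, 0.4, -1.6]
grip_width: 0.0501
-39.0 123.0 | -40.0 124.0 | -40.0 125.0 | -40.0 125.0 | -40.0 126.0 | -40.0 126.0 | -40.0 128.0 | -40.0 128.0 | -40.0 128.0 | -40.0 129.0 | -40.0 130.0 | -41.0 130.0 | -39.0 130.0 | -40.0 131.0 | -40.0 131.0 | -40.0 131.0 | -41.0 131.0 | -40.0 131.0 | -39.0 132.0 | -38.0 133.0 | -39.0 133.0 | -42.0 133.0 | -38.0 133.0 | 
-39.0 123.0 | -40.0 129.0 | -39.0 132.0 | -40.0 136.0 | -40.0 140.0 | -39.0 145.0 | -43.0 149.0 | -42.0 154.0 | -39.0 156.0 | -40.0 161.0 | -0.0 164.0 | -15.0 165.0 |
```

```bash
python3 -m creep '{"translation":[[4,-30,0],[7,-46,-10],[7,-46,-40],[7,-46,-64],[7,-46,-64]],"yaw":[0,0,0,0,0],"gripper":[255,255,255,255,255]}' 6; python3 -m creep '{"translation":[[0,0,0],[0,0,0]],"yaw":[0,0],"gripper":[255,255]}' 6
```

```text
time_s: 27.75
ee_pos: [0.5524, -0.282, 0.0763]
eef_rot: [3.122, -0.006, 1.522]
force: [-0.1, 0.8, -3.0]
grip_width: 0.0497
time_s: 27.92
ee_pos: [0.5523, -0.2817, 0.0766]
eef_rot: [3.123, -0.006, 1.523]
force: [0.0, -0.0, -3.3]
grip_width: 0.0502
```

```bash
python3 -m creep '{"translation":[[0,4,-4],[0,8,-8],[0,11,-13],[0,13,-18],[0,13,-18]],"yaw":[0,0,0,0,0],"gripper":[255,255,255,255,255]}' 6; python3 lid2.py -2.6;python3 -m creep '{"translation":[[0,1,-5],[0,1,-11],[0,0,-16],[0,-1,-21],[0,-1,-21]],"yaw":[0,0,0,0,0],"gripper":[255,255,255,255,255]}' 6; python3 lid2.py -2.6
```

```text
time_s: 28.33
ee_pos: [0.5524, -0.2678, 0.0581]
eef_rot: [3.123, -0.007, 1.523]
force: [2.2, 3.0, -0.6]
grip_width: 0.0499
-52.0 14.0 | -42.0 20.0 | -63.0 22.0 | -50.0 24.0 | -49.0 26.0 | -41.0 28.0 | -64.0 31.0 | -46.0 33.0 | -65.0 35.0 | -59.0 39.0 | -45.0 41.0 | -64.0 45.0 | -67.0 46.0 | 
-52.0 14.0 | -43.0 25.0 | -50.0 33.0 | -45.0 41.0 | -69.0 48.0 | -66.0 50.0 | -51.0 51.0 | -61.0 52.0 | -57.0 55.0 | -47.0 65.0 | -44.0 69.0 | -42.0 73.0 | -40.0 76.0 | 
time_s: 28.8
ee_pos: [0.5517, -0.2688, 0.0358]
eef_rot: [3.125, -0.008, 1.523]
force: [0.6, 1.9, -1.6]
grip_width: 0.0497
-67.0 16.0 | -64.0 17.0 | -40.0 17.0 | -56.0 18.0 | -36.0 18.0 | -61.0 19.0 | -53.0 20.0 | -66.0 20.0 | -46.0 20.0 | -44.0 20.0 | -37.0 21.0 | -43.0 21.0 | -60.0 22.0 | -39.0 22.0 | -51.0 22.0 | -63.0 22.0 | -56.0 23.0 | 
-67.0 16.0 | -46.0 24.0 | -55.0 30.0 | -41.0 36.0 | -57.0 41.0 | -62.0 47.0 | -61.0 49.0 | -41.0 50.0 | -58.0 51.0 | -69.0 52.0 | -49.0 52.0 | -64.0 53.0 | -40.0 55.0 |
```

```bash
cat > prof.py <<'E'
import sys
from meas import *
o=ctrl.get_obs();p=o['ee_pos'];a=np.deg2rad(float(sys.argv[1]));zl=float(sys.argv[2])
bx=np.array([np.cos(a),np.sin(a),0]);s=np.array([-np.sin(a),np.cos(a),0])
for n in('side','top'):
    X=pts(cam(n));d=X-p;q=d@bx;r=d@s
    m=(np.abs(q)<.02)&(np.abs(r)<.06)&(X[...,2]>zl)&(X[...,2]<p[2]+.05)
    rr=r[m]*1e3;zz=X[m][:,2]*1e3
    print(n,[(int(k),int(np.median(zz[np.abs(rr-k)<2.5])),int((np.abs(rr-k)<2.5).sum())) for k in range(-55,60,5) if (np.abs(rr-k)<2.5).sum()>2])
E
python3 prof.py -2.6 0.053
```

```text
side [(-55, 53, 4), (-40, 67, 28), (-35, 70, 36), (-30, 73, 35), (-25, 77, 30), (-20, 80, 36), (-15, 82, 18), (-10, 84, 7)]
top [(10, 68, 12), (15, 64, 41), (20, 57, 38), (25, 54, 7)]
```

```bash
python3 -m creep '{"translation":[[0,1,-4],[0,2,-8],[0,3,-10],[0,4,-12],[0,4,-12]],"yaw":[0,0,0,0,0],"gripper":[255,255,255,255,255]}' 5; python3 prof.py -2.6 0.053
```

```text
time_s: 29.37
ee_pos: [0.5515, -0.2646, 0.0241]
eef_rot: [3.125, -0.008, 1.523]
force: [1.0, 2.0, -1.0]
grip_width: 0.0501
side [(-55, 54, 3), (-40, 57, 17), (-35, 60, 31), (-30, 62, 33), (-25, 65, 30), (-20, 67, 36), (-15, 70, 18), (-10, 72, 4)]
top [(15, 56, 22)]
```

```bash
python3 -m creep '{"translation":[[0,0,0],[0,0,0],[0,0,0],[0,0,0],[0,0,0]],"yaw":[0,0,0,0,0],"gripper":[140,100,60,60,60]}' 5; python3 prof.py -2.6 0.03
```

```text
time_s: 29.88
ee_pos: [0.5517, -0.2651, 0.0246]
eef_rot: [3.125, -0.008, 1.523]
force: [1.0, -1.3, -0.7]
grip_width: 0.071
side [(-55, 50, 24), (-50, 48, 22), (-45, 50, 27), (-40, 50, 23), (-35, 41, 4), (-15, 56, 5), (-10, 50, 82), (-5, 66, 8), (5, 66, 8), (10, 65, 7)]
top [(15, 62, 24), (20, 63, 30), (25, 62, 27), (30, 63, 26), (35, 64, 32), (40, 55, 67)]
```

Box B now stands 64 mm high with the lid facing -y. I'll regrip it high near the bottom-face edge, carry it clear of the perfume and pull it over.

```bash
python3 -m creep '{"translation":[[1,10,23],[1,20,23],[1,26,23],[1,26,23],[1,26,23]],"yaw":[0,0,0,0,0],"gripper":[60,60,60,140,255]}' 12; python3 -m creep '{"translation":[[0,0,0],[0,0,0],[0,0,0],[0,0,35],[0,0,70]],"yaw":[0,0,0,0,0],"gripper":[255,255,255,255,255]}' 12; python3 prof.py -2.6 0.07;  python3 -m creep '{"translation":[[-15,35,20],[-30,70,20],[-45,105,20],[-60,140,20],[-75,175,20]],"yaw":[0,0,0,0,0],"gripper":[255,255,255,255,255]}' 12;
```

```text
time_s: 30.4
ee_pos: [0.5523, -0.2386, 0.0468]
eef_rot: [3.126, -0.008, 1.524]
force: [0.4, 0.2, -0.7]
grip_width: 0.0621
time_s: 30.82
ee_pos: [0.5511, -0.2382, 0.1154]
eef_rot: [3.131, -0.01, 1.523]
force: [0.8, -0.3, -0.4]
grip_width: 0.0499
side [(-35, 109, 164), (-30, 135, 29), (-25, 134, 27), (-20, 135, 26), (-15, 134, 27), (-10, 135, 29), (-5, 135, 25), (0, 135, 10)]
top [(5, 143, 5), (10, 121, 120), (15, 91, 8)]
time_s: 31.33
ee_pos: [0.4779, -0.0635, 0.1412]
eef_rot: [3.12, -0.005, 1.523]
force: [0.3, 0.7, -2.8]
grip_width: 0.0499
```

```bash
python3 -m creep '{"translation":[[0,15,-35],[0,15,-70],[0,15,-94],[0,15,-96],[0,15,-96]],"yaw":[0,0,0,0,0],"gripper":[255,255,255,255,255]}' 12; python3 -m creep '{"translation":[[0,0,-2],[0,0,-2]],"yaw":[0,0],"gripper":[255,255]}' 5
```

```text
time_s: 31.75
ee_pos: [0.4772, -0.0485, 0.0442]
eef_rot: [3.123, -0.005, 1.523]
force: [-0.9, -0.3, -1.6]
grip_width: 0.0502
time_s: 31.92
ee_pos: [0.4774, -0.0488, 0.0427]
eef_rot: [3.122, -0.005, 1.522]
force: [-0.8, -0.1, -2.1]
grip_width: 0.0501
```

```bash
python3 -m creep '{"translation":[[0,0,-3],[0,6,-3],[0,12,-3],[0,18,-4],[1,24,-5]],"yaw":[0,0,0,0,0],"gripper":[255,255,255,255,255]}' 5; python3 prof.py -2.6 0.04; python3 -m creep '{"translation":[[0,6,-2],[0,11,-5],[0,16,-8],[0,20,-12],[0,20,-12]],"yaw":[0,0,0,0,0],"gripper":[255,255,255,255,255]}' 5; python3 prof.py -2.6 0.02
```

```text
time_s: 32.33
ee_pos: [0.4786, -0.0241, 0.0382]
eef_rot: [3.121, -0.005, 1.522]
force: [-1.1, -2.0, 4.1]
grip_width: 0.0507
side [(-45, 46, 37), (-40, 59, 60), (-35, 70, 47), (-30, 71, 17), (-25, 70, 14), (-20, 69, 20), (-15, 68, 14), (-10, 67, 17), (-5, 65, 18), (0, 65, 19), (5, 62, 9), (10, 60, 5)]
top []
time_s: 32.85
ee_pos: [0.4786, -0.0026, 0.0253]
eef_rot: [3.122, -0.006, 1.524]
force: [1.3, 1.5, 1.6]
grip_width: 0.0501
side [(-55, 41, 37), (-50, 48, 41), (-45, 55, 36), (-40, 60, 36), (-35, 66, 37), (-30, 72, 27), (-25, 73, 10), (-15, 73, 11), (-10, 69, 7), (-5, 64, 9), (0, 59, 5), (5, 56, 5)]
top []
```

```bash
python3 -m creep '{"translation":[[0,6,0],[0,12,-1],[0,18,-3],[0,18,-3]],"yaw":[0,0,0,0],"gripper":[255,255,255,255]}' 4; python3 prof.py -2.6 0.02
```

```text
time_s: 33.28
ee_pos: [0.4777, 0.0159, 0.022]
eef_rot: [3.124, -0.006, 1.524]
force: [0.2, 0.8, -1.5]
grip_width: 0.0499
side [(-55, 47, 32), (-50, 50, 31), (-45, 55, 34), (-40, 60, 34), (-35, 64, 28), (-30, 69, 27), (-25, 71, 5), (-10, 68, 6), (-5, 63, 5), (0, 59, 3), (10, 49, 3)]
top []
```

```bash
python3 -m creep '{"translation":[[0,4,0],[0,4,0],[0,4,0],[0,4,0],[0,4,0]],"yaw":[0,0,0,0,0],"gripper":[100,60,60,60,60]}' 5; python3 prof.py -2.6 0.02
```

```text
time_s: 33.8
ee_pos: [0.4778, 0.0191, 0.0222]
eef_rot: [3.124, -0.006, 1.524]
force: [-0.1, -0.9, 0.2]
grip_width: 0.0716
side [(-35, 35, 70), (-30, 47, 26), (-25, 47, 21), (-20, 47, 18), (-15, 47, 19), (-10, 47, 18), (-5, 48, 23), (0, 48, 19), (5, 48, 15), (10, 48, 15), (15, 48, 11), (20, 47, 3)]
top []
```

All three boxes now have a level 48 mm top. I'll take the cases next, gripped across their thickness so the pads square them upright, starting with the palette.

```bash
python3 -m creep '{"translation":[[0,0,40],[0,0,80],[0,0,120],[35,8,140],[70,16,140]],"yaw":[0,0,0,0,0],"gripper":[70,70,70,70,70]}' 20; python3 -m creep '{"translation":[[38,10,0],[76,19,0],[102,20,0],[102,20,0],[102,20,0]],"yaw":[0.02,0.04,0.065,0.065,0.065],"gripper":[70,70,70,70,70]}' 20; python3 - <<'E'
from meas import *
t=cam('top');X=pts(t)
for k,b in dict(A=(.41,.56,.17,.33),B=(.41,.56,-.1,.1),C=(.41,.56,-.28,-.12)).items():
    P=blob(X,b,.03,.09);print(k,rect(P) if P is not None else None)
im=t['pixels'][225:305,230:450,::-1];cv2.imwrite('pics/b1.png',cv2.resize(im,None,fx=3.5,fy=3.5,interpolation=cv2.INTER_CUBIC))
E
```

```text
time_s: 34.32
ee_pos: [0.5502, 0.0351, 0.1687]
eef_rot: [3.114, -0.006, 1.523]
force: [0.5, 0.5, -0.2]
grip_width: 0.0681
time_s: 34.73
ee_pos: [0.6524, 0.055, 0.1674]
eef_rot: [3.116, -0.006, 1.588]
force: [-0.2, 1.3, -0.6]
grip_width: 0.0684
A n475 c(478.5 255.5) dx49.5 dy62.7 ang12.7deg z48.1
B None
C n488 c(480.1 -218.4) dx48.0 dy66.3 ang-8.4deg z47.3
```

View pics/b1.png

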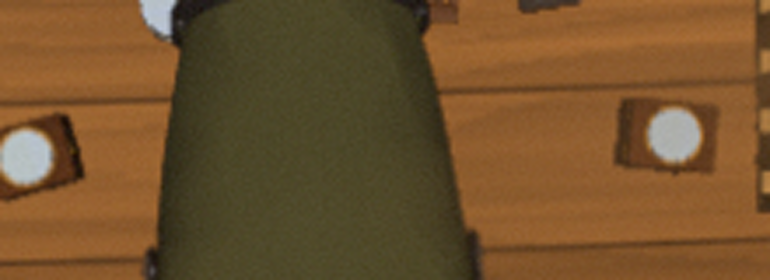

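Boxes A (25,155) and C (675,135) show their mirrors on top; the arm hides B. I'll descend on the palette.

```bash
python3 -m creep '{"translation":[[0,2,-35],[0,2,-70],[0,2,-89],[0,2,-89],[0,2,-89]],"yaw":[0,0,0,0,0],"gripper":[70,70,70,70,110]}' 15; python3 -m creep '{"translation":[[0,0,0],[0,0,0],[0,0,0],[0,0,0],[0,0,0]],"yaw":[0,0,0,0,0],"gripper":[150,190,255,255,255]}' 15;  python3 -m creep '{"translation":[[0,0,0],[0,0,0],[-2,0,10],[-4,0,40],[-4,0,80]],"yaw":[0,0,0,0,0],"gripper":[255,255,255,255,255]}' 25
```

```text
time_s: 35.2
ee_pos: [0.6511, 0.0568, 0.0795]
eef_rot: [3.117, -0.006, 1.587]
force: [-0.2, 0.5, 1.5]
grip_width: 0.0643
time_s: 35.62
ee_pos: [0.6514, 0.0568, 0.0802]
eef_rot: [3.116, -0.006, 1.587]
force: [-0.2, -0.6, 1.1]
grip_width: 0.0316
time_s: 36.03
ee_pos: [0.6456, 0.0568, 0.1586]
eef_rot: [3.122, -0.006, 1.587]
force: [1.4, 1.3, -1.7]
grip_width: 0.0119
```

```bash
cat > plate.py <<'E'
from meas import *
p=ctrl.get_obs()['ee_pos']
for n in('side','top'):
    X=pts(cam(n));d=X-p
    m=(np.abs(d[...,0])<.04)&(np.abs(d[...,1])<.055)&(d[...,2]>-.125)&(d[...,2]<-.024)&(X[...,2]>.02)
    if m.sum()<30: print(n,'few',m.sum());continue
    P=X[m]-p; c=np.median(P,0);P=P[np.abs(P[:,0]-c[0])<.012];c=P.mean(0);nn=np.linalg.svd(P-c)[2][2];nn*=np.sign(nn[0])
    print(n,len(P),'n',nn.round(3),'rel front c',(c*1e3).round(1),'zlow rel',(np.percentile(P[:,2],1)*1e3).round(1),'y',(np.percentile(P[:,1],[1,99])*1e3).round(1))
E
python3 plate.py
```

```text
side 279 n [0.998 0.052 0.046] rel front c [ -4.2  -8.1 -55.3] zlow rel -87.0 y [-38.3  32.7]
top 35 n [ 0.602  0.011 -0.798] rel front c [  16.6   -8.7 -115.1] zlow rel -124.1 y [-52.8  54.9]
```

```bash
python3 -m creep '{"translation":[[0,0,35],[-10,-10,68],[-20,-45,70],[-30,-80,70],[-35,-120,70]],"yaw":[0,0,0,-0.03,-0.06],"gripper":[255,255,255,255,255]}' 25; python3 -m creep '{"translation":[[-7,-40,0],[-14,-80,0],[-21,-120,0],[-28,-160,0],[-32,-200,0]],"yaw":[0,0,0,0,0],"gripper":[255,255,255,255,255]}' 25; python3 -m creep '{"translation":[[0,-40,0],[0,-60,0],[0,-60,0]],"yaw":[0,0,0],"gripper":[255,255,255]}' 25; python3 plate.py
```

```text
time_s: 36.55
ee_pos: [0.6136, -0.0634, 0.2386]
eef_rot: [3.104, -0.006, 1.528]
force: [0.0, -0.8, -0.5]
grip_width: 0.0122
time_s: 36.97
ee_pos: [0.5805, -0.2653, 0.2389]
eef_rot: [3.104, -0.006, 1.528]
force: [1.0, -0.3, -0.7]
grip_width: 0.012
time_s: 37.22
ee_pos: [0.5792, -0.3295, 0.2383]
eef_rot: [3.105, -0.006, 1.524]
force: [-0.8, 0.4, -0.8]
grip_width: 0.0121
side 450 n [ 0.999 -0.012  0.045] rel front c [ -3.9  -4.6 -54.7] zlow rel -84.6 y [-36.   33.7]
top 79 n [ 0.967 -0.253  0.031] rel front c [ -0.5  30.1 -54.6] zlow rel -83.2 y [ 0.1 38.7]
```

```bash
python3 -m creep '{"translation":[[0,-2,-35],[0,-2,-55],[0,-2,-66],[0,-2,-66]],"yaw":[0,0,0,0],"gripper":[255,255,255,255]}' 25; python3 - <<'E'
from meas import *
for n in('side','top'):
    X=pts(cam(n));m=(np.abs(X[...,2]-.05)<.006)&(X[...,1]>-.365)&(X[...,1]<-.302)&(X[...,0]>.40)&(X[...,0]<.62)
    x=X[m][:,0]*1e3+ (X[m][:,1]*1e3+333.2)*.045*-1*-1; h,e=np.histogram(x,np.arange(408,612,3)); print(n,[(int(a+1),int(k)) for a,k in zip(e,h)])
E
python3 plate.py
```

```text
time_s: 37.65
ee_pos: [0.5797, -0.326, 0.1703]
eef_rot: [3.108, -0.009, 1.528]
force: [0.4, 0.7, -0.3]
grip_width: 0.012
side [(409, 0), (412, 1), (415, 11), (418, 34), (421, 33), (424, 35), (427, 25), (430, 17), (433, 6), (436, 0), (439, 0), (442, 0), (445, 1), (448, 18), (451, 33), (454, 28), (457, 31), (460, 30), (463, 34), (466, 28), (469, 27), (472, 26), (475, 25), (478, 9), (481, 0), (484, 0), (487, 0), (490, 0), (493, 11), (496, 27), (499, 36), (502, 27), (505, 31), (508, 24), (511, 27), (514, 27), (517, 26), (520, 26), (523, 16), (526, 1), (529, 0), (532, 0), (535, 0), (538, 3), (541, 24), (544, 36), (547, 27), (550, 27), (553, 27), (556, 25), (559, 26), (562, 25), (565, 21), (568, 17), (571, 7), (574, 0), (577, 0), (580, 0), (583, 0), (586, 14), (589, 36), (592, 24), (595, 27), (598, 14), (601, 0), (604, 0), (607, 0)]
top [(409, 0), (412, 0), (415, 0), (418, 0), (421, 2), (424, 2), (427, 4), (430, 5), (433, 3), (436, 0), (439, 0), (442, 0), (445, 0), (448, 0), (451, 9), (454, 11), (457, 12), (460, 13), (463, 16), (466, 15), (469, 18), (472, 18), (475, 18), (478, 7), (481, 5), (484, 0), (487, 0), (490, 0), (493, 2), (496, 15), (499, 18), (502, 25), (505, 24), (508, 23), (511, 26), (514, 25), (517, 27), (520, 26), (523, 17), (526, 3), (529, 0), (532, 0), (535, 0), (538, 3), (541, 22), (544, 26), (547, 27), (550, 28), (553, 28), (556, 27), (559, 25), (562, 29), (565, 25), (568, 13), (571, 0), (574, 0), (577, 0), (580, 0), (583, 0), (586, 0), (589, 0), (592, 0), (595, 4), (598, 11), (601, 13), (604, 3), (607, 0)]
side 423 n [ 0.998 -0.007 -0.056] rel front c [ -4.9  -6.8 -63.7] zlow rel -124.4 y [-41.7  33. ]
top 120 n [ 0.021 -0.005  1.   ] rel front c [ -23.7   -7.7 -123.3] zlow rel -125.0 y [-42.3  27.2]
```

```bash
python3 -m creep '{"translation":[[-3,-6,0],[-3,-6,-15],[-3,-6,-30],[-3,-6,-44],[-3,-6,-44]],"yaw":[0,0,0,0,0],"gripper":[255,255,255,255,255]}' 25; python3 -m creep '{"translation":[[0,0,-8],[0,0,-16],[0,0,-22],[0,0,-22]],"yaw":[0,0,0,0],"gripper":[255,255,255,255]}' 25
```

```text
time_s: 38.27
ee_pos: [0.577, -0.3335, 0.1286]
eef_rot: [3.105, -0.007, 1.527]
force: [-0.9, -0.9, -1.6]
grip_width: 0.0121
time_s: 38.6
ee_pos: [0.5766, -0.3334, 0.1054]
eef_rot: [3.106, -0.008, 1.527]
force: [-0.6, 0.4, -1.1]
grip_width: 0.0115
```

```bash
python3 -m creep '{"translation":[[0,0,-5],[0,0,-10],[0,0,-12],[0,0,-12]],"yaw":[0,0,0,0],"gripper":[255,255,255,255]}' 25; python3 -m creep '{"translation":[[0,0,0],[0,0,0],[0,0,0]],"yaw":[0,0,0],"gripper":[220,175,175]}' 25;python3 -m creep '{"translation":[[0,0,40],[0,0,80],[0,40,110],[30,80,120],[60,120,120]],"yaw":[0,0,0,0.03,0.06],"gripper":[175,175,175,100,70]}' 15; python3 - <<'E'
from meas import *
X=pts(cam('top'));P=blob(X,(.55,.6,-.39,-.27),.07,.15);print(rect(P),P[:,2].max())
X=pts(cam('side'));P=blob(X,(.55,.6,-.39,-.27),.06,.15);print(rect(P),np.percentile(P[:,2],99))
E
```

```text
time_s: 38.93
ee_pos: [0.5776, -0.3339, 0.0965]
eef_rot: [3.103, -0.006, 1.527]
force: [-6.1, 3.3, 20.5]
grip_width: 0.012
time_s: 39.18
ee_pos: [0.5776, -0.3339, 0.0965]
eef_rot: [3.103, -0.005, 1.527]
force: [0.1, -0.2, -1.2]
grip_width: 0.0231
time_s: 39.6
ee_pos: [0.6242, -0.2328, 0.2185]
eef_rot: [3.098, -0.004, 1.586]
force: [0.1, -0.1, 0.1]
grip_width: 0.0396Traceback (most recent call last):
  File "<stdin>", line 2, in <module>
  File "meas.py", line 9, in rect
    c,s,a=cv2.minAreaRect((P[:,:2]*1000).astype(np.float32));
                           ~^^^^^^
TypeError: 'NoneType' object is not subscriptable
```

```bash
python3 -m creep '{"translation":[[15,10,0],[30,20,0],[32,22,-20],[32,22,-55],[32,22,-58]],"yaw":[0,0,0,0,0],"gripper":[70,70,70,70,70]}' 15; python3 - <<'E'
from meas import *
X=pts(cam('side'));P=blob(X,(.55,.61,-.39,-.27),.06,.15);print(rect(P),np.percentile(P[:,2],99))
X=pts(cam('top'));P=blob(X,(.55,.61,-.39,-.27),.06,.15);print(None if P is None else rect(P),P is not None and P[:,2].max())
P=blob(X,(.41,.56,-.1,.1),.03,.09);print('B',rect(P) if P is not None else None)
E
```

```text
time_s: 40.07
ee_pos: [0.6581, -0.2029, 0.1524]
eef_rot: [3.107, -0.009, 1.595]
force: [-0.5, -0.2, -2.1]
grip_width: 0.0681
n434 c(578.6 -334.6) dx15.1 dy71.8 ang-3.5deg z93.3 0.11185240708389113
None False
B n509 c(477.0 19.4) dx48.4 dy64.1 ang-1.7deg z47.5
```

```bash
python3 -m creep '{"translation":[[0,-4,-35],[0,-4,-65],[0,-4,-74],[0,-4,-74],[0,-4,-74]],"yaw":[0,0,0,0,0],"gripper":[70,70,70,70,110]}' 15; python3 -m creep '{"translation":[[0,0,0],[0,0,0],[0,0,0],[0,0,0],[0,0,0]],"yaw":[0,0,0,0,0],"gripper":[150,190,255,255,255]}' 15;  python3 -m creep '{"translation":[[0,0,0],[0,0,0],[0,0,0]],"yaw":[0,0,0],"gripper":[255,255,255]}' 25; python3 -m creep '{"translation":[[-2,0,10],[-4,0,40],[-4,0,80],[-4,0,100],[-4,0,100]],"yaw":[0,0,0,0,0],"gripper":[255,255,255,255,255]}' 25; python3 plate.py
```

```text
time_s: 40.58
ee_pos: [0.6601, -0.2083, 0.0862]
eef_rot: [3.1, -0.006, 1.594]
force: [-0.7, 0.3, 1.8]
grip_width: 0.0641
time_s: 41.0
ee_pos: [0.6602, -0.2083, 0.0868]
eef_rot: [3.099, -0.006, 1.594]
force: [0.9, -0.8, 0.2]
grip_width: 0.0317
time_s: 41.25
ee_pos: [0.66, -0.2084, 0.0872]
eef_rot: [3.1, -0.006, 1.594]
force: [-5.3, -0.6, 3.5]
grip_width: 0.0167
time_s: 41.67
ee_pos: [0.6575, -0.2089, 0.1934]
eef_rot: [3.092, -0.003, 1.594]
force: [0.4, -0.7, -1.0]
grip_width: 0.012
side 386 n [0.998 0.029 0.062] rel front c [ -3.6  -5.7 -54.2] zlow rel -85.9 y [-39.2  34.1]
top 76 n [ 0.986 -0.157  0.063] rel front c [ -4.1  26.9 -55. ] zlow rel -89.7 y [ 2.5 39.8]
```

```bash
python3 -m creep '{"translation":[[0,0,33],[-25,-24,33],[-50,-48,33],[-75,-72,33],[-100,-96,33]],"yaw":[0,-0.02,-0.04,-0.065,-0.065],"gripper":[255,255,255,255,255]}' 25; python3 -m creep '{"translation":[[-24,-22,0],[-24,-22,-15],[-24,-22,-40],[-24,-22,-68],[-24,-22,-68]],"yaw":[0,0,0,0,0],"gripper":[255,255,255,255,255]}' 25; python3 plate.py
```

```text
time_s: 42.18
ee_pos: [0.5543, -0.3048, 0.2184]
eef_rot: [3.102, -0.007, 1.528]
force: [1.1, -0.6, -0.8]
grip_width: 0.012
time_s: 42.6
ee_pos: [0.5277, -0.3253, 0.1434]
eef_rot: [3.111, -0.013, 1.528]
force: [0.6, 1.3, -2.6]
grip_width: 0.012
side 510 n [ 0.995 -0.035 -0.099] rel front c [ -6.8 -10.8 -69.2] zlow rel -111.8 y [-47.1  34.7]
top 124 n [ 0.987 -0.096 -0.129] rel front c [ -5.7  16.6 -83.1] zlow rel -121.7 y [-19.7  39.6]
```

```bash
python3 -m creep '{"translation":[[3,-5,0],[3,-5,0],[3,-5,-10],[3,-5,-22],[3,-5,-22]],"yaw":[0,0,0,0,0],"gripper":[255,255,255,255,255]}' 25; python3 -m creep '{"translation":[[0,0,-8],[0,0,-15],[0,0,-15]],"yaw":[0,0,0],"gripper":[255,255,255]}' 25
```

```text
time_s: 43.12
ee_pos: [0.5321, -0.3309, 0.125]
eef_rot: [3.107, -0.01, 1.528]
force: [-0.0, 0.8, -1.6]
grip_width: 0.012
time_s: 43.37
ee_pos: [0.5315, -0.3304, 0.1081]
eef_rot: [3.109, -0.012, 1.528]
force: [-0.6, -0.1, -1.8]
grip_width: 0.0117
```

```bash
python3 -m creep '{"translation":[[0,0,-5],[0,0,-10],[0,0,-11],[0,0,-11]],"yaw":[0,0,0,0],"gripper":[255,255,255,255]}' 25; python3 -m creep '{"translation":[[0,0,0],[0,0,0],[0,0,0]],"yaw":[0,0,0],"gripper":[220,175,175]}' 25;python3 -m creep '{"translation":[[0,0,40],[0,0,80],[25,35,110],[50,75,120],[75,110,120]],"yaw":[0,0,0,0.03,0.06],"gripper":[175,175,175,100,70]}' 15; python3 -m creep '{"translation":[[20,38,0],[35,76,0],[45,114,0],[45,152,0],[45,160,0]],"yaw":[0,0,0,0,0],"gripper":[70,70,70,70,70]}' 15; python3 - <<'E'
from meas import *
for n in('side','top'):
  X=pts(cam(n))
  for a in(.578,.532):
    P=blob(X,(a-.02,a+.025,-.39,-.27),.06,.15);print(n,rect(P) if P is not None else 0,P is not None and np.percentile(P[:,2],98))
E
```

```text
time_s: 43.7
ee_pos: [0.5315, -0.3304, 0.0969]
eef_rot: [3.109, -0.012, 1.528]
force: [-1.0, -0.4, -1.2]
grip_width: 0.0118
time_s: 43.95
ee_pos: [0.5316, -0.3304, 0.0971]
eef_rot: [3.109, -0.012, 1.528]
force: [-0.2, 0.3, -0.1]
grip_width: 0.0231
time_s: 44.37
ee_pos: [0.5976, -0.2344, 0.2193]
eef_rot: [3.105, -0.01, 1.588]
force: [0.9, -1.2, -0.2]
grip_width: 0.0395
time_s: 44.78
ee_pos: [0.6429, -0.0691, 0.2193]
eef_rot: [3.105, -0.01, 1.592]
force: [-0.2, -0.3, -0.3]
grip_width: 0.0678
side n437 c(579.1 -335.0) dx16.4 dy71.2 ang-1.1deg z93.9 0.11144347329516656
side n488 c(532.8 -332.1) dx14.9 dy77.2 ang-2.2deg z95.2 0.11280039262122124
top n203 c(578.2 -330.9) dx13.2 dy69.6 ang-2.7deg z105.7 0.11090959127719918
top n195 c(532.9 -328.5) dx12.1 dy77.1 ang-0.2deg z108.4 0.11259543046573062
```

```bash
python3 -m creep '{"translation":[[12,14,-20],[12,14,-55],[12,14,-95],[12,14,-120],[12,14,-120]],"yaw":[0,0,0,0,0],"gripper":[70,70,70,70,70]}' 15; python3 -m creep '{"translation":[[0,0,-5],[0,0,-18],[0,0,-18],[0,0,-18]],"yaw":[0,0,0,0],"gripper":[70,70,70,70]}' 15
```

```text
time_s: 45.3
ee_pos: [0.6521, -0.0603, 0.0936]
eef_rot: [3.113, -0.011, 1.589]
force: [-0.3, 0.9, -0.9]
grip_width: 0.0681
time_s: 45.63
ee_pos: [0.6523, -0.0607, 0.0761]
eef_rot: [3.113, -0.011, 1.588]
force: [-0.2, -0.9, 0.1]
grip_width: 0.0683
```

```bash
python3 -m creep '{"translation":[[0,3,2],[0,3,2],[0,3,2],[0,3,2],[0,3,2]],"yaw":[0,0,0,0,0],"gripper":[110,150,190,255,255]}' 15;  python3 -m creep '{"translation":[[0,0,0],[0,0,0],[0,0,0],[0,0,0]],"yaw":[0,0,0,0],"gripper":[255,255,255,255]}' 25; python3 -m creep '{"translation":[[-2,0,10],[-4,0,45],[-4,0,85],[-4,0,125],[-10,-10,150]],"yaw":[0,0,0,0,0],"gripper":[255,255,255,255,255]}' 25; python3 plate.py
```

```text
time_s: 46.05
ee_pos: [0.6524, -0.0577, 0.0784]
eef_rot: [3.112, -0.01, 1.589]
force: [-0.6, -0.6, -0.6]
grip_width: 0.0381
time_s: 46.38
ee_pos: [0.6522, -0.0577, 0.0783]
eef_rot: [3.113, -0.011, 1.589]
force: [3.0, -0.4, 0.3]
grip_width: 0.0117
time_s: 46.8
ee_pos: [0.643, -0.0666, 0.2335]
eef_rot: [3.108, -0.01, 1.59]
force: [-0.4, -0.4, -1.6]
grip_width: 0.0118
side 278 n [0.997 0.065 0.043] rel front c [ -3.5  -6.2 -50.3] zlow rel -76.6 y [-33.8  29.3]
top few 0
```

```bash
python3 -m creep '{"translation":[[-20,-34,0],[-40,-68,0],[-60,-102,0],[-80,-136,0],[-100,-170,0]],"yaw":[0,0,0,-0.03,-0.06],"gripper":[255,255,255,255,255]}' 25; python3 -m creep '{"translation":[[-20,-34,0],[-40,-68,0],[-57,-88,0],[-57,-88,-25],[-57,-88,-60]],"yaw":[0,0,0,0,0],"gripper":[255,255,255,255,255]}' 25; python3 -m creep '{"translation":[[0,0,-15],[0,0,-22],[0,0,-22]],"yaw":[0,0,0],"gripper":[255,255,255]}' 25
```

```text
time_s: 47.32
ee_pos: [0.5416, -0.2397, 0.2336]
eef_rot: [3.106, -0.009, 1.527]
force: [-0.3, -0.1, -1.1]
grip_width: 0.0117
time_s: 47.73
ee_pos: [0.4842, -0.3296, 0.1748]
eef_rot: [3.102, -0.007, 1.524]
force: [1.1, -1.3, -1.2]
grip_width: 0.0118
time_s: 47.98
ee_pos: [0.4836, -0.329, 0.151]
eef_rot: [3.105, -0.009, 1.524]
force: [-1.0, 0.1, -0.7]
grip_width: 0.0118
```

```bash
python3 -m creep '{"translation":[[2,-2,0],[2,-2,-12],[2,-2,-24],[2,-2,-36],[2,-2,-36]],"yaw":[0,0,0,0,0],"gripper":[255,255,255,255,255]}' 25; python3 -m creep '{"translation":[[0,0,-8],[0,0,-16],[0,0,-22],[0,0,-22]],"yaw":[0,0,0,0],"gripper":[255,255,255,255]}' 25
```

```text
time_s: 48.4
ee_pos: [0.4846, -0.3302, 0.112]
eef_rot: [3.108, -0.011, 1.524]
force: [0.4, -0.4, -1.5]
grip_width: 0.0116
time_s: 48.73
ee_pos: [0.4844, -0.33, 0.0888]
eef_rot: [3.109, -0.012, 1.524]
force: [0.1, -0.5, -1.4]
grip_width: 0.0118
```

```bash
python3 -m creep '{"translation":[[0,0,-1],[0,0,-1],[0,0,-1]],"yaw":[0,0,0],"gripper":[220,175,175]}' 25;python3 -m creep '{"translation":[[0,0,40],[0,0,80],[0,35,115],[20,70,135],[40,105,135]],"yaw":[0,0,0,0.03,0.065],"gripper":[175,175,175,100,70]}' 15; python3 -m creep '{"translation":[[20,36,0],[40,72,0],[60,108,0],[75,144,0],[90,180,0]],"yaw":[0,0,0,0,0],"gripper":[60,60,60,60,60]}' 15; python3 -m creep '{"translation":[[8,38,0],[15,76,0],[22,114,0],[30,152,0],[33,190,0]],"yaw":[0,0,0,0,0.01],"gripper":[60,60,60,60,60]}' 15;  python3 -m creep '{"translation":[[0,38,0],[0,50,0],[0,50,0]],"yaw":[0,0,0],"gripper":[60,60,60]}' 15; python3 - <<'E'
from meas import *
for n in('side','top'):
  X=pts(cam(n))
  for a in(.578,.532,.486):
    P=blob(X,(a-.02,a+.025,-.39,-.27),.06,.15);print(n,rect(P) if P is not None else 0,P is not None and np.percentile(P[:,2],98))
E
```

```text
time_s: 48.98
ee_pos: [0.4845, -0.3301, 0.0882]
eef_rot: [3.108, -0.012, 1.524]
force: [-0.5, -0.3, -0.3]
grip_width: 0.0229
time_s: 49.4
ee_pos: [0.5214, -0.2321, 0.2273]
eef_rot: [3.103, -0.008, 1.588]
force: [1.3, -0.2, 0.0]
grip_width: 0.0395
time_s: 49.82
ee_pos: [0.612, -0.0501, 0.2279]
eef_rot: [3.102, -0.008, 1.588]
force: [0.5, -1.3, -0.4]
grip_width: 0.0707
time_s: 50.23
ee_pos: [0.6453, 0.1419, 0.2282]
eef_rot: [3.101, -0.008, 1.598]
force: [0.7, -1.1, 0.3]
grip_width: 0.0721
time_s: 50.48
ee_pos: [0.6448, 0.195, 0.2281]
eef_rot: [3.101, -0.008, 1.602]
force: [0.1, -0.3, 0.4]
grip_width: 0.0717
side n435 c(578.0 -335.0) dx15.6 dy71.1 ang-1.4deg z92.7 0.11186656490477943
side n483 c(532.5 -331.5) dx15.4 dy77.5 ang-4.0deg z94.3 0.11306470243307902
side n447 c(486.1 -329.6) dx15.4 dy66.0 ang-2.7deg z98.1 0.1192349124938993
top n203 c(578.2 -331.7) dx13.1 dy70.6 ang-2.9deg z105.7 0.11076826891969636
top n194 c(533.0 -327.8) dx12.1 dy76.8 ang-0.3deg z108.1 0.11221878936442928
top n176 c(486.3 -327.1) dx12.2 dy65.9 ang-3.5deg z114.3 0.11800110492503886
```

```bash
python3 -m creep '{"translation":[[5,0,-40],[5,0,-80],[5,0,-110],[5,0,-125],[5,0,-125]],"yaw":[0,0,0,0,0],"gripper":[60,60,60,60,60]}' 15; python3 -m creep '{"translation":[[0,0,-10],[0,0,-14],[0,0,-14]],"yaw":[0,0,0],"gripper":[60,60,60]}' 15
```

```text
time_s: 51.0
ee_pos: [0.6489, 0.1891, 0.0993]
eef_rot: [3.107, -0.006, 1.596]
force: [0.5, 0.4, -0.7]
grip_width: 0.0718
time_s: 51.25
ee_pos: [0.649, 0.1883, 0.0852]
eef_rot: [3.107, -0.006, 1.595]
force: [-0.2, 0.0, -0.1]
grip_width: 0.0717
```

```bash
python3 -m creep '{"translation":[[0,7,0],[0,7,0],[0,7,0],[0,7,0],[0,7,0]],"yaw":[0,0,0,0,0],"gripper":[60,110,150,190,255]}' 15;  python3 -m creep '{"translation":[[0,0,0],[0,0,0],[0,0,0],[0,0,0],[0,0,0]],"yaw":[0,0,0,0,0],"gripper":[255,255,255,255,255]}' 25; python3 -m creep '{"translation":[[-2,0,10],[-4,0,45],[-4,0,85],[-4,0,125],[-4,-10,160]],"yaw":[0,0,0,0,0],"gripper":[255,255,255,255,255]}' 25; python3 plate.py
```

```text
time_s: 51.67
ee_pos: [0.6491, 0.1954, 0.0856]
eef_rot: [3.107, -0.006, 1.595]
force: [0.3, 0.1, 0.6]
grip_width: 0.0484
time_s: 52.08
ee_pos: [0.649, 0.1953, 0.0855]
eef_rot: [3.107, -0.006, 1.595]
force: [-0.7, -0.1, -0.3]
grip_width: 0.0153
time_s: 52.5
ee_pos: [0.6446, 0.1865, 0.249]
eef_rot: [3.105, -0.007, 1.597]
force: [0.5, -0.2, -0.8]
grip_width: 0.012
side 347 n [0.998 0.057 0.035] rel front c [ -3.7  -7.6 -54.3] zlow rel -86.1 y [-47.9  43.4]
top few 19
```

```bash
python3 -m creep '{"translation":[[-15,-38,0],[-30,-76,0],[-45,-114,0],[-60,-152,0],[-75,-190,0]],"yaw":[0,0,0,-0.03,-0.07],"gripper":[255,255,255,255,255]}' 25; python3 -m creep '{"translation":[[-15,-38,0],[-30,-76,0],[-45,-114,0],[-60,-152,0],[-75,-190,0]],"yaw":[0,0,0,0,0],"gripper":[255,255,255,255,255]}' 25; python3 -m creep '{"translation":[[-20,-38,0],[-40,-76,0],[-54,-126,0],[-54,-126,0],[-54,-126,-20]],"yaw":[0,0,0,0,0],"gripper":[255,255,255,255,255]}' 25; python3 -m creep '{"translation":[[0,0,0],[0,0,0]],"yaw":[0,0],"gripper":[255,255]}'
```

```text
time_s: 53.02
ee_pos: [0.57, -0.0066, 0.253]
eef_rot: [3.097, -0.008, 1.524]
force: [1.7, -1.2, -0.2]
grip_width: 0.0118
time_s: 53.43
ee_pos: [0.4936, -0.198, 0.2528]
eef_rot: [3.097, -0.008, 1.524]
force: [0.9, 0.1, -0.5]
grip_width: 0.0118
time_s: 53.85
ee_pos: [0.4388, -0.3276, 0.2352]
eef_rot: [3.094, -0.005, 1.52]
force: [0.8, 0.0, -0.7]
grip_width: 0.0119
time_s: 54.02
ee_pos: [0.4384, -0.3277, 0.2349]
eef_rot: [3.095, -0.006, 1.52]
force: [0.1, 0.4, -1.0]
grip_width: 0.0119
```

```bash
python3 -m creep '{"translation":[[0,0,-35],[0,0,-65],[0,0,-84],[0,0,-84]],"yaw":[0,0,0,0],"gripper":[255,255,255,255]}' 25; python3 -m creep '{"translation":[[0,0,0]],"yaw":[0.005],"gripper":[255]}' 25; python3 plate.py
```

```text
time_s: 54.35
ee_pos: [0.4376, -0.326, 0.148]
eef_rot: [3.099, -0.009, 1.521]
force: [0.2, 0.7, -1.6]
grip_width: 0.0121
time_s: 54.43
ee_pos: [0.4382, -0.3258, 0.1492]
eef_rot: [3.099, -0.009, 1.526]
force: [-0.1, -0.7, 0.3]
grip_width: 0.0117
side 496 n [ 0.994 -0.006 -0.105] rel front c [ -6.8 -11.3 -68.6] zlow rel -115.1 y [-45.   29.6]
top 247 n [0.969 0.028 0.246] rel front c [ 19.8   4.1 -94.2] zlow rel -122.0 y [-37.9  47.1]
```

```bash
python3 -m creep '{"translation":[[1,-2,-8],[1,-2,-16],[1,-2,-24],[1,-2,-24]],"yaw":[0,0,0,0],"gripper":[255,255,255,255]}' 25; python3 -m creep '{"translation":[[0,0,-8],[0,0,-16],[0,0,-24],[0,0,-26],[0,0,-26]],"yaw":[0,0,0,0,0],"gripper":[255,255,255,255,255]}' 25
```

```text
time_s: 54.87
ee_pos: [0.4387, -0.3276, 0.1239]
eef_rot: [3.1, -0.01, 1.527]
force: [-0.2, 0.7, -1.1]
grip_width: 0.012
time_s: 55.28
ee_pos: [0.4387, -0.3275, 0.0975]
eef_rot: [3.1, -0.01, 1.527]
force: [-0.3, -0.6, -1.1]
grip_width: 0.0118
```

```bash
python3 -m creep '{"translation":[[0,0,-2],[0,0,-2],[0,0,-2]],"yaw":[0,0,0],"gripper":[220,175,175]}' 25;python3 -m creep '{"translation":[[0,0,40],[0,0,80],[0,30,115],[0,65,135],[0,105,135]],"yaw":[0,0,0.05,0.15,0.25],"gripper":[175,175,175,175,175]}' 15; python3 -m creep '{"translation":[[0,40,0],[0,80,0],[0,120,0],[0,160,0],[0,200,0]],"yaw":[0.12,0.24,0.36,0.48,0.6],"gripper":[255,255,255,255,255]}' 20; python3 -m creep '{"translation":[[0,40,0],[0,80,0],[0,120,0],[0,160,0],[0,200,0]],"yaw":[0.12,0.24,0.36,0.48,0.6],"gripper":[255,255,255,255,255]}' 20; python3 -m creep '{"translation":[[0,40,0],[0,80,0],[0,120,0],[0,160,0],[0,170,0]],"yaw":[0.1,0.2,0.3,0.36,0.36],"gripper":[255,255,255,255,255]}' 20;python3 - <<'E'
from meas import *
t=cam('top');s=cam('side')
for n,c in(('side',s),('top',t)):
  X=pts(c)
  for a in(.578,.532,.486,.440):
    P=blob(X,(a-.02,a+.025,-.39,-.27),.06,.15);print(n,rect(P) if P is not None else 0,P is not None and np.percentile(P[:,2],98))
  for k,b in dict(A=(.41,.56,.17,.33),B=(.41,.56,-.1,.1),C=(.41,.56,-.28,-.12)).items():
    P=blob(X,b,.036,.09);print(k,rect(P) if P is not None else None)
f=lambda c,u0,v0,u1,v1:cv2.resize(c['pixels'][v0:v1,u0:u1,::-1],(750,300),interpolation=cv2.INTER_CUBIC)
cv2.imwrite('pics/e1.png',np.vstack([f(t,230,190,490,294),f(s,190,150,440,350)]))
E
```

```text
time_s: 55.53
ee_pos: [0.4386, -0.3275, 0.0952]
eef_rot: [3.1, -0.01, 1.526]
force: [0.0, 0.4, -0.3]
grip_width: 0.0231
time_s: 55.95
ee_pos: [0.4394, -0.2235, 0.2344]
eef_rot: [3.095, -0.005, 1.779]
force: [1.4, 0.6, 0.8]
grip_width: 0.0292
time_s: 56.37
ee_pos: [0.439, -0.0218, 0.2346]
eef_rot: [3.095, -0.005, 2.385]
force: [-0.4, 0.4, 1.1]
grip_width: 0.0012
time_s: 56.78
ee_pos: [0.4385, 0.1803, 0.2349]
eef_rot: [3.095, -0.004, 2.991]
force: [0.5, -0.0, 0.2]
grip_width: 0.0005
time_s: 57.2
ee_pos: [0.4377, 0.3546, 0.2344]
eef_rot: [3.094, -0.004, -2.925]
force: [-0.2, -0.4, -0.2]
grip_width: 0.0003
side n436 c(578.2 -334.6) dx15.5 dy73.2 ang-1.1deg z93.4 0.11112875456549329
side n484 c(532.9 -331.4) dx15.7 dy78.3 ang-2.3deg z94.6 0.11333135353511764
side n416 c(485.3 -329.9) dx14.7 dy65.4 ang-1.2deg z101.5 0.1190549031414852
side n723 c(440.6 -328.5) dx16.7 dy90.4 ang-4.3deg z107.1 0.1333115933163163
A n283 c(507.4 237.6) dx50.7 dy67.5 ang14.4deg z47.2
B n361 c(475.9 15.5) dx52.0 dy67.0 ang-1.5deg z47.3
C n453 c(481.4 -222.2) dx51.4 dy66.5 ang-8.5deg z49.3
top n203 c(578.2 -330.8) dx12.9 dy69.9 ang-2.6deg z105.2 0.11091540945376566
top n194 c(532.9 -327.6) dx12.1 dy76.6 ang-0.2deg z108.4 0.11250729817391421
top n181 c(486.5 -327.6) dx12.2 dy66.5 ang-3.0deg z114.1 0.11938783387870615
top n243 c(441.0 -323.9) dx11.9 dy89.3 ang-2.5deg z128.4 0.13281850866415035
A n507 c(508.2 242.5) dx50.2 dy65.7 ang14.1deg z48.0
B n505 c(477.0 19.4) dx48.4 dy64.1 ang-1.7deg z47.8
C n481 c(480.0 -219.1) dx47.8 dy66.7 ang-8.6deg z47.7
```

View pics/e1.png

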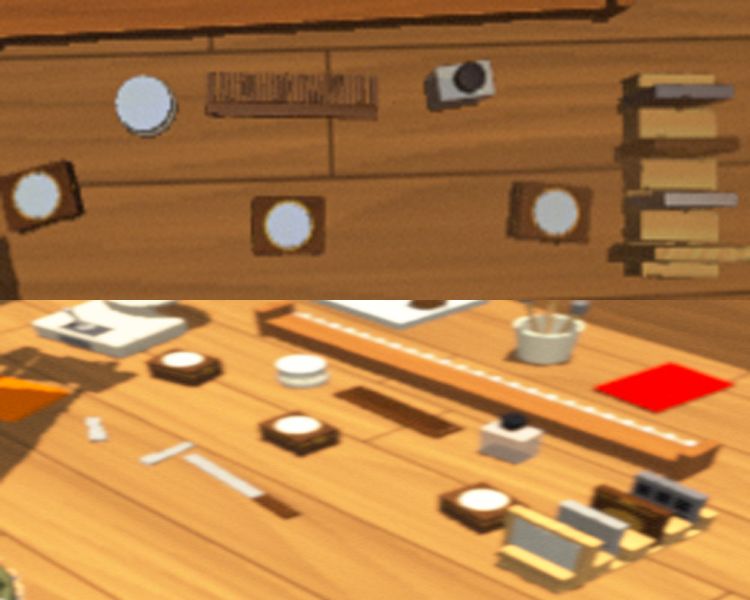

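Everything stands right: the mirrors of all three boxes are on top at (38,195), (290,225) and (555,210), and four cases stand in four slots, the pocket mirror's top at 132 mm. Box A was knocked aside to (508,242) but is still flat and lid up. Before switching off, I'll press lightly on the toggle to confirm it is at its "on" stop.

```bash
python3 -m creep '{"translation":[[35,0,0],[68,2,0],[68,2,-30],[68,2,-70],[68,2,-110]],"yaw":[0,0,0,0,0],"gripper":[255,255,255,255,255]}' 20; python3 -m creep '{"translation":[[0,0,-30],[0,0,-36],[0,0,-36]],"yaw":[0,0,0],"gripper":[255,255,255]}';python3 - <<'E'
from meas import *
for n in('top','side'):
    X=pts(cam(n));P=blob(X,(.45,.54,.38,.46),.07,.11);print(rect(P) if P is not None else 0, P is not None and (P.mean(0),P[:,2].max()))
print(ctrl.get_obs()['ee_pos'])
E
```

```text
time_s: 57.72
ee_pos: [0.507, 0.352, 0.1236]
eef_rot: [3.094, -0.003, -2.933]
force: [0.9, 0.1, -0.0]
grip_width: 0.0004
time_s: 57.97
ee_pos: [0.5067, 0.3505, 0.0865]
eef_rot: [3.096, -0.006, -2.935]
force: [-1.0, 0.4, 0.0]
grip_width: 0.0004
0 False
n24 c(493.2 417.0) dx10.9 dy20.0 ang11.7deg z84.1 (array([0.4917795 , 0.41731803, 0.08208167]), np.float64(0.09079959955068688))
[0.50799857 0.35191993 0.08991696]
```

```bash
python3 -m creep '{"translation":[[-3,14,0],[-6,28,0],[-8,40,0],[-9,44,0],[-9,44,0]],"yaw":[0,0,0,0,0],"gripper":[255,255,255,255,255]}'; python3 -m creep '{"translation":[[-1,3,0],[-1,6,0],[-1,7,0],[-1,7,0]],"yaw":[0,0,0,0],"gripper":[255,255,255,255]}'
```

```text
time_s: 58.48
ee_pos: [0.4984, 0.3976, 0.0902]
eef_rot: [3.093, 0.0, -2.932]
force: [-0.1, -0.1, -0.7]
grip_width: 0.0004
time_s: 58.82
ee_pos: [0.4974, 0.4042, 0.09]
eef_rot: [3.094, -0.001, -2.932]
force: [-1.2, -2.7, 0.2]
grip_width: 0.0004
```

```bash
python3 -m creep '{"translation":[[0,2,0],[-1,3,0],[-1,3,0]],"yaw":[0,0,0],"gripper":[255,255,255]}'
```

```text
time_s: 59.07
ee_pos: [0.4972, 0.4049, 0.09]
eef_rot: [3.098, -0.001, -2.933]
force: [0.8, -17.4, 4.9]
grip_width: 0.0009
```

The stop is firm, so the toggle is fully on. Now I'll switch it off from the +y side.

```bash
python3 -m creep '{"translation":[[3,-15,0],[3,-15,35],[3,-15,70],[0,20,90],[-11,54,90]],"yaw":[0,0,0,0,0],"gripper":[255,255,255,255,255]}'; python3 -m creep '{"translation":[[0,0,-20],[0,0,-50],[0,0,-85],[0,0,-90],[0,0,-90]],"yaw":[0,0,0,0,0],"gripper":[255,255,255,255,255]}'
```

```text
time_s: 59.48
ee_pos: [0.489, 0.4591, 0.1862]
eef_rot: [3.094, 0.006, -2.937]
force: [-0.7, -0.2, 0.3]
grip_width: 0.0003
time_s: 59.9
ee_pos: [0.4885, 0.458, 0.0943]
eef_rot: [3.096, 0.003, -2.937]
force: [0.7, 0.1, -0.4]
grip_width: 0.0007
```

```bash
python3 -m creep '{"translation":[[3,-14,-5],[6,-28,-5],[8,-42,-5],[10,-50,-5],[10,-50,-5]],"yaw":[0,0,0,0,0],"gripper":[255,255,255,255,255]}'; python3 -m creep '{"translation":[[0,-2,0],[1,-4,0],[1,-6,0],[1,-6,0]],"yaw":[0,0,0,0],"gripper":[255,255,255,255]}'
```

```text
time_s: 60.32
ee_pos: [0.4997, 0.4066, 0.0912]
eef_rot: [3.095, 0.005, -2.939]
force: [0.5, 0.7, -0.1]
grip_width: 0.0008
time_s: 60.65
ee_pos: [0.5007, 0.4024, 0.0921]
eef_rot: [3.092, 0.007, -2.939]
force: [-1.0, 10.9, 0.5]
grip_width: 0.0003
```

```bash
python3 -m creep '{"translation":[[0,-2,0],[0,-3,0],[0,-3,0]],"yaw":[0,0,0],"gripper":[255,255,255]}'; python3 -m creep '{"translation":[[-3,15,0],[-3,15,40],[-3,15,80],[-3,15,120],[-30,15,140]],"yaw":[0,0,0,0,0],"gripper":[255,255,255,255,255]}'; python3 -m creep '{"translation":[[-40,0,0],[-80,0,0],[-120,0,0],[-160,0,0],[-200,0,0]],"yaw":[0,0,0,0,0],"gripper":[255,255,255,255,255]}'; python3 - <<'E'
from meas import *
t=cam('top');s=cam('side')
for c in(t,s):
    X=pts(c);P=blob(X,(.45,.54,.36,.46),.07,.11);print(rect(P) if P is not None else 0)
X=pts(t)
for a in(.578,.532,.486,.440):
    P=blob(X,(a-.02,a+.025,-.39,-.27),.06,.15);print(rect(P) if P is not None else 0)
for k,b in dict(A=(.41,.56,.17,.33),B=(.41,.56,-.1,.1),C=(.41,.56,-.28,-.12),perf=(.56,.63,-.2,-.1)).items():
    P=blob(X,b,.036,.12);print(k,rect(P) if P is not None else None)
f=lambda c,u0,v0,u1,v1:cv2.resize(c['pixels'][v0:v1,u0:u1,::-1],(780,300),interpolation=cv2.INTER_CUBIC)
cv2.imwrite('pics/g1.png',f(t,140,190,490,325))
E
```

```text
time_s: 60.9
ee_pos: [0.5002, 0.402, 0.0925]
eef_rot: [3.087, 0.008, -2.938]
force: [-0.7, 17.2, -3.4]
grip_width: 0.0007
time_s: 61.32
ee_pos: [0.4729, 0.4177, 0.2375]
eef_rot: [3.086, 0.014, -2.939]
force: [-1.3, 0.3, 0.8]
grip_width: 0.0005
time_s: 61.73
ee_pos: [0.2708, 0.4177, 0.2378]
eef_rot: [3.086, 0.015, -2.939]
force: [0.3, 0.6, -0.7]
grip_width: 0.0005
n24 c(501.2 384.0) dx12.6 dy8.9 ang8.0deg z87.9
n19 c(499.2 379.0) dx12.0 dy17.3 ang-7.5deg z85.8
n202 c(578.2 -331.0) dx13.0 dy69.6 ang-2.7deg z105.5
n195 c(533.1 -328.0) dx12.2 dy77.2 ang-0.2deg z108.1
n179 c(486.6 -327.4) dx12.3 dy66.0 ang-2.8deg z114.3
n239 c(440.8 -323.5) dx12.3 dy89.6 ang-2.4deg z128.4
A n508 c(508.2 242.6) dx50.5 dy65.6 ang14.1deg z47.8
B n507 c(477.0 19.3) dx48.4 dy64.3 ang-1.8deg z47.8
C n481 c(480.2 -218.5) dx48.1 dy65.9 ang-8.5deg z47.4
perf n283 c(598.1 -140.5) dx32.5 dy50.3 ang6.4deg z70.4
```

View pics/g1.png

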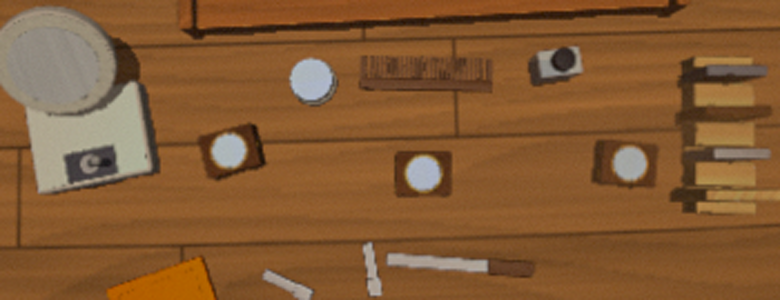

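The toggle at crop (95,162) is back on the -y side, at its starting position. Boxes, cases and perfume bottle are all unchanged and the arm is clear, so I'm handing in.

```bash
python3 -c "
from station import ctrl
print(ctrl.hand_in())"
```

```text
the job is handed in; nothing more can be done
None
```

I did the whole task and handed it in at about 62 s of the 210 s. The hand-in gives no verdict.

**What I did**
- **Light:** I switched it on first. Before switching it off at the end, I confirmed it was fully on by pressing it against its stop.
- **Boxes:** I tipped boxes A and C upright by pulling them over a table edge. Box B started upside down, so I turned it with the help of the rack's edge and then pulled it over.
- **Cases:** I put all four cases into the rack, one per slot.

**Last checks, from camera depth**
- **Boxes:** all three have level tops at 47–48 mm, with their round mirrors on top.
- **Cases:** the tops matched full insertion to within about 3 mm when I checked before switching the light off. Afterwards they still stood in the same places, 2–10 mm off the rack's centre line.
- **Toggle:** its tip is back within about 3 mm of where it started in the off position, after I pushed it against its stop with about 17 N.
- **Perfume and arm:** the bottle is standing where it was, and the arm is clear of everything.

**What went wrong or disagreed**
- Tipping boxes by letting them swing in the grip failed, and box A was dropped once from a low height.
- Box B needed two tries on the rack.
- Box A was knocked aside partway through but stayed flat and lid up, so it needed no fix.
- The two cameras differ by up to about 5 mm on the toggle tip and the cases' sideways positions, and by more on box A while the arm partly hid it. On the cases this is well inside the 40 mm allowed.

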